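# Weigh the vial from behind the bottles

### The job

The small sample vial on the grey bottle board is hemmed in by the measuring cylinder, the yellow-capped bottle and the amber dropper bottle: first stand all three of those on the white holding tray, then fetch the vial and stand it in the middle of the balance pan, and after that put each of the three back on the very spot where it stood at the start. Keep everything upright, and leave the beaker and the small white buffer bottle on the board undisturbed.

Things in the scene. Friction and masses are not known exactly. Their poses are not given: they have to be found in the camera images.
- vial: The thing to fetch: small clear sample vial with a white screw cap, 27 mm across, 52 mm tall, about 22 g. Origin at the centre of its underside, z up. Starts on the bottle board at board x = +30 mm, y = 0, among the three things to be cleared. Grasp round the body.
- cylinder: Clear measuring cylinder on a blue six-sided foot: column 32 mm across (grasp it, at any height), foot 55 x 64 mm and 8 mm thick, 192 mm tall, about 0.12 kg. Origin at the centre of its underside, z up along the column. Starts on one of the board's three marked places. By far the tallest thing: take care that the gripper's body does not hit it.
- bottle: Round reagent bottle with a yellow screw cap: body 57 mm across up to about 92 mm, cap 36 mm across above that, 104 mm tall, about 0.18 kg. Origin at the centre of its underside, z up. The cap is fixed. Starts on one of the three marked places.
- dropper: Amber dropper bottle with a black rubber bulb: glass body 33 mm across up to 70 mm (shoulder narrows at about 62 mm), thin neck and bulb above, 102 mm tall, about 70 g. Origin at the centre of its underside, z up. Starts on one of the three marked places.
- board: Fixed flat grey board, 170 mm (its x) by 260 mm (its y), top 10 mm above its origin (centre of the underside). Its three places, at board (x, y) = (-25, 0), (30, 52) and (30, -52) mm, have small black rings: cylinder, bottle and dropper start on these within 4 mm, which on which varies. +x points away from the robot, turned by up to 0.2 rad.
- tray: Fixed white holding tray, open on top, 260 mm (its x) by 180 mm (its y), with a rim 12 mm high and 5 mm thick and a floor 5 mm above its origin (centre of the underside). Empty at the start; it lies to the left or to the right of the board, turned by up to 0.2 rad.
- pan (a point): Centre of the top face of the round steel pan (100 mm across, fixed, 42 mm above the worktop) of a small white bench balance of 170 x 130 mm, which lies on the other side of the board from the tray. z up.
- beaker: Bystander: small clear glass beaker, 51 mm across, 68 mm tall, loose on one front corner of the board, at board x = -50, y = +98 or -98 mm. Origin at the centre of its underside.
- buffer: Bystander: small white buffer bottle with a green cap, 38 mm across, 75 mm tall, loose on the other front corner of the board. Origin at the centre of its underside.
There are look-alikes about, which are no part of the job. Leave any purple or turquoise look-alike of the vial alone.

How it is judged:
On the way, in this order (a step that is already met when the one before it is completed fails the run):
1. cylinder, bottle and dropper all stand upright on the holding tray, let go (x of cylinder in the frame of tray between -0.118 and 0.118 m and y of cylinder in the frame of tray between -0.078 and 0.078 m and height (world z) of each of cylinder, bottle, dropper below 0.012 m and angle between each of cylinder, bottle, dropper's own z axis and vertical below 0.1 rad and linear speed of each of cylinder, bottle, dropper below 0.03 m/s and contact force between the fingers and cylinder below 0.05 N and x of bottle in the frame of tray between -0.118 and 0.118 m and y of bottle in the frame of tray between -0.078 and 0.078 m and contact force between the fingers and bottle below 0.05 N and x of dropper in the frame of tray between -0.118 and 0.118 m and y of dropper in the frame of tray between -0.078 and 0.078 m and contact force between the fingers and dropper below 0.05 N), for 0.2 s.
2. the vial stands in the middle of the balance pan, let go, with the three others still on the tray (horizontal distance between vial and pan below 0.015 m and z of vial in the frame of pan between -0.006 and 0.006 m and angle between each of vial, cylinder, bottle, dropper's own z axis and vertical below 0.1 rad and linear speed of each of vial, cylinder, bottle, dropper below 0.03 m/s and contact force between the fingers and vial below 0.05 N and x of cylinder in the frame of tray between -0.118 and 0.118 m and y of cylinder in the frame of tray between -0.078 and 0.078 m and height (world z) of each of cylinder, bottle, dropper below 0.012 m and x of bottle in the frame of tray between -0.118 and 0.118 m and y of bottle in the frame of tray between -0.078 and 0.078 m and x of dropper in the frame of tray between -0.118 and 0.118 m and y of dropper in the frame of tray between -0.078 and 0.078 m), for 0.2 s.
At the end, for the whole second after the job is handed in: The vial stands upright and released on the balance pan, its centre within 15 mm of the pan's centre; cylinder, bottle and dropper each stand upright and released within 15 mm of where that same thing stood at the start; all at rest (horizontal distance between vial and pan below 0.015 m and z of vial in the frame of pan between -0.006 and 0.006 m and angle between each of vial, cylinder, bottle, dropper's own z axis and vertical below 0.1 rad and linear speed of each of vial, cylinder, bottle, dropper below 0.03 m/s and contact force between the fingers and vial below 0.05 N and distance of each of cylinder, bottle, dropper from where it was at the start of the episode below 0.015 m and contact force between the fingers and cylinder below 0.05 N and contact force between the fingers and bottle below 0.05 N and contact force between the fingers and dropper below 0.05 N); the robot touches nothing.
It fails at once if the vial, cylinder, bottle or dropper is tipped by more than about 35 degrees (angle between any of cylinder, bottle, dropper, vial's own z axis and vertical above 0.6 rad).
It fails at once if the beaker or the buffer bottle is shifted by more than 15 mm or tipped over (distance of any of beaker, buffer from where it was at the start of the episode above 0.015 m or angle between any of beaker, buffer's own z axis and vertical above 0.4 rad).
It also fails if it takes over 144 s, if anything falls off the work surface, if the arm or the gripper's body presses on something with over 40 N, if the wrist force passes 120 N, or if a joint passes its speed limit or range.

### The arm

A 7-joint arm with a two-finger parallel gripper is mounted at the origin on a cart in front of the work surface, level with it; the furniture and walls round the work are solid. World frame = base frame: x ahead of the robot, y to its left, z up, the work surface at z = 0. Lengths are in m, angles in rad, forces in N, time in s.
With the tool pointing down it reaches from about 0.4 to 0.875 m from the base axis. Payload 19.3 kg.
Tool frame: the origin (TCP) lies on the centre line of the jaws, within the pads' length; the fingertips stand 14 mm ahead of it and the grasp point (between the pads) lies 5 mm behind it; x points along the fingers, y is the direction in which the jaws open and shut, and the axes are right-handed (so a half turn about x gives the same grasp; the last joint's range is limited). The gripper opens to 85 mm and grips with 20 to 120 N. Pads are 22 mm wide; open, the fingers measure 114 mm over their backs; the gripper's body (76 mm by 85 mm) begins 54 mm behind the grasp point. The pads swing forward as they close: fully open they stand 13 mm farther back than shut.
Start: joints at [-1.262, 0.521, -0.036, 1.599, 0.021, 1.021, -0.113], TCP at [0.231, 0.581, 0.218] pointing down, gripper open.
Joint ranges: [-2.91, 2.91], [-0.3, 2.13], [-1.5, 1.42], [0.17, 2.43], [-1.26, 4.41], [0.16, 1.93], [-2.52, 2.52]. Speed limits (rad/s): [1.89, 1.89, 2.39, 2.39, 3.01, 3.01, 3.01].

### API

Orientations are given as [roll, pitch, yaw] about the fixed x, y, z axes, in that order (R = Rz(yaw) Ry(pitch) Rx(roll)).
In Python, from workcell import monitor, optics, bot gives the robot as it stands.
- The arm moves only by the tool arm_command, never from a script. Its arguments are lists of equal length, an entry for each row: "delta_pos": the shift along the tool's x, y, z as a fraction of full scale, a list of three; "rotation": the turn, a rotation vector about the tool's x, y, z as a fraction of full scale, a list of three. In form: {"delta_pos": [[dx, dy, dz], ...], "rotation": [[wx, wy, wz], ...]}. A call has 1 to 10 rows; each row shifts and turns the pose as measured when the row begins, along the tool's axes as they then stand; what a row does not reach is not made up. Full scale, the value 1, is 30 mm for a shift and 6 degrees for a turn. A row lasts 1/10 s, in which the tool goes at most 50 mm and 8.59 degrees, less where a joint would pass 70% of its speed; a pose out of reach is approached as far as the arm can. A call with a number of a shift or a turn outside -1 to 1 is refused whole. A call with a gripper value outside its range is refused whole. "gripper" is the closure, from -1 (fully open) to 1 (shut), so that 0 is half open, set as the call begins (left out, the last holds). The fingers move at their own pace and stop on an object; "grip_force" is the grip in N (left out, the last holds). Time passes only in rows, so rows that do not move let the fingers close. It gives the time, the measured TCP pose, the force and the opening at its end, in the units of the state.
- monitor.observe(): the state, without advancing time (a new reading comes with each control period).
- optics.grab_frame(name): name is "side" or "top" or "wrist"; returns the picture (480x640x3 uint8, red, green, blue); there is no depth.
- optics.camera_params(name): a dict with "fx", "fy", "cx", "cy" (pixels), "origin" and "rotation" of the camera in the world. Camera axes: x right, y down, z forward; pixel columns grow to the right and rows downward; lengths in m; the calibration is good to about 2 mm. A picture is of the moment at which its call begins: read the wrist's pose just before it. camera_params takes no time and is no camera call; for the wrist camera it gives the pose at the moment of the call.
- bot.job_done(): hands the job in, once; it reports no verdict.
The state is a dict: "clock": time; "qpos": joint angles; "qd": joint speeds; "joint_efforts": joint torques, N m; "position": TCP position; "tool_rot": TCP orientation; "force": force on the tool from outside, world axes, zero at the start; "moment": the same for the moment, N m; "grip_width": finger opening in m.
Only numpy, scipy, OpenCV 4.12 (cv2) and the standard library are available. Lean on these libraries where they do the work, as an engineer would, in place of code of your own. Each camera call takes 0.05 s, during which the arm holds its last target. There are 200 camera calls.

## Working session

There is one attempt and no reset: what is moved stays moved. The work goes in short steps, Python scripts to look and compute and a tool call to move; the robot and the scene stay as the last step left them, time stands still between calls to the robot, and variables do not carry over. Pictures are saved under pics/ and viewed, about 12 in all and at most 16, crops included, and the job is handed in when it is done.

Besides the shell and the picture viewer there is one more tool, called after "Call:" by a JSON object that holds its "name" and its "arguments". arm_command: Moves the arm, as the interface text tells. Its arguments: {"type":"object","properties":{"delta_pos":{"type":"array","items":{"type":"array","items":{"type":"number"}}},"rotation":{"type":"array","items":{"type":"array","items":{"type":"number"}}},"gripper":{"type":"number"},"grip_force":{"type":"number"}},"required":["delta_pos","rotation"]}

```bash
mkdir -p pics; ls
python3 - <<'E'
from workcell import monitor, optics, bot
import cv2, numpy as np
print(monitor.observe())
for n in ("top","side"):
    im=optics.grab_frame(n); cv2.imwrite(f"pics/{n}0.png",im[:,:,::-1])
    print(n,optics.camera_params(n))
E
```

```text
pics
{'clock': 0.0, 'qpos': array([-1.26217743,  0.52199967, -0.0363141 ,  1.60000341,  0.02122147,
        1.02112232, -0.11281311]), 'qd': array([-0.00067728, -0.00193924,  0.00074484,  0.0006699 ,  0.00041751,
       -0.00053037,  0.0020125 ]), 'joint_efforts': array([-6.01689571e-04, -9.27120209e+01,  1.98022261e+00, -3.69900799e+01,
        1.78580271e-02,  8.46203242e-03,  2.45391351e-05]), 'position': array([0.23105647, 0.58033666, 0.21793649]), 'tool_rot': array([-1.47664719,  1.56964905, -1.85548955]), 'force': array([-1.1919928 ,  0.49199333,  0.09245967]), 'moment': array([ 0.01268748, -0.00063741, -0.01958782]), 'grip_width': 0.08520495409199298}
top {'fx': 564.2291570454955, 'fy': 564.2291570454955, 'cx': 321.6209548194992, 'cy': 242.70859664645533, 'origin': array([0.31306901, 0.0042548 , 1.14179627]), 'rotation': array([-2.93010502e+00, -2.38961550e-03, -1.55269640e+00])}
side {'fx': 473.8354344777274, 'fy': 473.8354344777274, 'cx': 331.2178295606016, 'cy': 240.49012454319418, 'origin': array([0.35190726, 0.86254902, 0.43242053]), 'rotation': array([-1.97602946,  0.00847445, -2.95685018])}
```

View pics/top0.png

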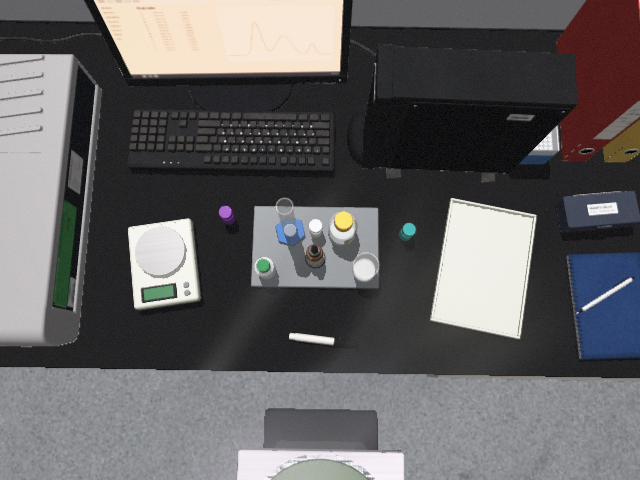

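View pics/side0.png

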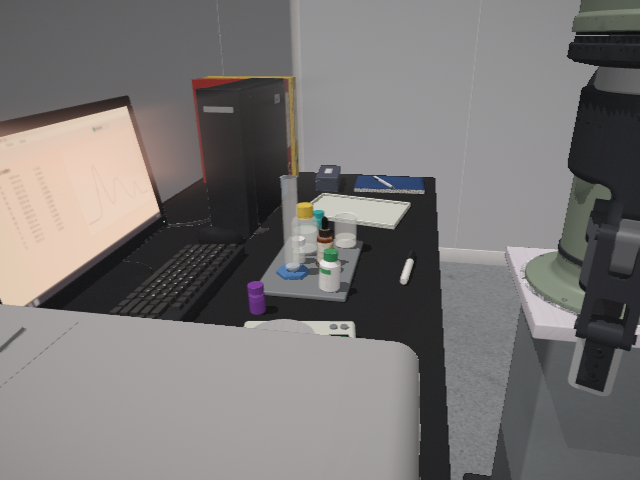

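Top view: white-capped vial at about (316,227), cylinder with its foot at (290,232), yellow cap at (344,221), dropper at (315,250), tray at (485,268), pan at (160,251), beaker at (365,268), buffer at (264,267). The vial's look-alikes are purple (227,214) and turquoise (408,231). I choose the white one on the board, because it sits between the three.

```bash
cat > h.py <<'E'
import numpy as np, cv2
from scipy.spatial.transform import Rotation as R
from workcell import monitor, optics, bot
def cam(n):
    p=optics.camera_params(n); return p,R.from_euler('xyz',p['rotation']).as_matrix()
def cast(c,uv,z):
    p,M=c; d=M@np.array([(uv[0]-p['cx'])/p['fx'],(uv[1]-p['cy'])/p['fy'],1]); o=p['origin']
    return o+d*(z-o[2])/d[2]
def proj(c,X):
    p,M=c; q=M.T@(np.array(X)-p['origin']); return np.array([p['fx']*q[0]/q[2]+p['cx'],p['fy']*q[1]/q[2]+p['cy']])
def blobs(im,lo,hi,box,amin=20):
    h=cv2.cvtColor(im,cv2.COLOR_RGB2HSV); m=cv2.inRange(h,np.array(lo),np.array(hi)); k=np.zeros_like(m); x0,y0,x1,y1=box; k[y0:y1,x0:x1]=m[y0:y1,x0:x1]
    cs,_=cv2.findContours(k,cv2.RETR_EXTERNAL,cv2.CHAIN_APPROX_NONE)
    return sorted([c for c in cs if cv2.contourArea(c)>=amin],key=cv2.contourArea,reverse=True)
def state():
    s=monitor.observe(); M=R.from_euler('xyz',s['tool_rot']).as_matrix(); return s,np.array(s['position']),M
def ray2(uv1,c1,uv2,c2):
    """least-squares crossing of two rays"""
    A=np.zeros((3,3));b=np.zeros(3)
    for uv,(p,M) in((uv1,c1),(uv2,c2)):
        d=M@np.array([(uv[0]-p['cx'])/p['fx'],(uv[1]-p['cy'])/p['fy'],1]);d/=np.linalg.norm(d);P=np.eye(3)-np.outer(d,d);A+=P;b+=P@p['origin']
    return np.linalg.solve(A,b)
def move(T,yaw=None,step=1.0):
    """print tool-frame shift (in full-scale units) to world target T"""
    s,p,M=state(); d=M.T@(np.array(T)-p)/0.03
    print('clock',round(s['clock'],2),'pos',p.round(4),'units',d.round(2),'f',np.round(s['force'],1),'w',round(s['grip_width'],4))
    if yaw is not None:
        # desired: tool x down, tool y at heading yaw
        y=np.array([np.cos(yaw),np.sin(yaw),0]); x=np.array([0,0,-1.]); D=np.stack([x,y,np.cross(x,y)],1)
        for k in (0,1):
            if k: D=D@np.diag([1,-1,-1])
            print('  rot units',(R.from_matrix(M.T@D).as_rotvec()/np.radians(6)).round(2))
E
python3 - <<'E'
from h import *
im=cv2.imread('pics/top0.png')[:,:,::-1].copy(); c=cam('top')
def show(n,cs,z,rect=False):
    for q in cs[:2]:
        (u,v),sz,a=cv2.minAreaRect(q); e=cv2.minEnclosingCircle(q)[0]
        mo=cv2.moments(q);cen=(mo['m10']/mo['m00'],mo['m01']/mo['m00'])
        print(n,'area',cv2.contourArea(q),'cen',np.round(cen,1),'box',np.round(cv2.boundingRect(q)),cast(c,cen,z).round(4))
        if rect:
            B=np.array([cast(c,b,z)[:2] for b in cv2.boxPoints(((u,v),sz,a))]); print(' rect',B.mean(0).round(4),B.round(4).tolist())
show('yellow',blobs(im,(20,120,120),(35,255,255),(320,200,370,250)),.114)
show('foot',blobs(im,(100,120,80),(125,255,255),(265,205,310,255)),.018)
show('white cap',blobs(im,(0,0,190),(179,40,255),(305,215,325,240),10),.062)
show('amber',blobs(im,(0,80,30),(15,255,200),(300,240,335,275),10),.05)
show('bulb',blobs(im,(0,0,0),(179,255,40),(303,240,328,262),5),.112)
show('green',blobs(im,(45,100,60),(85,255,255),(250,250,280,285)),.085)
show('tray',blobs(im,(0,0,150),(179,60,255),(420,190,545,345),500),.012,True)
show('board',blobs(im,(90,10,70),(130,80,150),(245,200,390,295),500),.01,True)
show('balance',blobs(im,(0,0,100),(179,60,255),(120,210,210,315),500),.03,True)
x=im[200:300,240:400]; x=cv2.resize(x,(800,500),interpolation=cv2.INTER_CUBIC); cv2.imwrite('pics/c1.png',x[:,:,::-1])
s,p,M=state(); print(p,M.round(3)); print(optics.camera_params('wrist'))
E
```

```text
yellow area 238.0 cen [343.3 220.4] box [335 212  18  18] [ 0.5773 -0.0342  0.114 ]
foot area 110.0 cen [281.4 234.6] box [276 224  14  20] [0.5697 0.0885 0.018 ]
foot area 76.5 cen [299.6 228.5] box [296 220   9  18] [0.5832 0.0515 0.018 ]
white cap area 120.5 cen [315. 225.] box [309 219  13  13] [0.5804 0.0195 0.062 ]
amber area 46.0 cen [315.4 256.9] box [307 245  16  16] [0.5186 0.0177 0.05  ]
bulb area 22.5 cen [314.5 249.7] box [312 246   6   8] [0.5206 0.0189 0.112 ]
green area 106.0 cen [262.9 265.4] box [257 259  13  13] [0.4938 0.1165 0.085 ]
tray area 10929.0 cen [484. 268.] box [430 198 106 141] [ 0.5093 -0.3247  0.012 ]
 rect [ 0.5129 -0.3264] [[0.396, -0.2107], [0.6573, -0.2602], [0.6284, -0.4463], [0.3698, -0.3885]]
board area 536.5 cen [303.9 262. ] box [278 235  48  45] [0.5152 0.0412 0.01  ]
 rect [0.526  0.0401] [[0.5596, 0.0965], [0.5925, 0.0434], [0.4918, -0.016], [0.46, 0.0364]]
balance area 5323.5 cen [163.  263.6] box [128 218  72  91] [0.5033 0.3221 0.03  ]
 rect [0.5051 0.323 ] [[0.5819, 0.4055], [0.5994, 0.2719], [0.4278, 0.2425], [0.4114, 0.372]]
[0.2310749  0.58037187 0.21798771] [[-0.     0.37   0.929]
 [-0.001  0.929 -0.37 ]
 [-1.    -0.001  0.   ]]
{'fx': 410.3676239075961, 'fy': 410.3676239075961, 'cx': 317.370583805851, 'cy': 242.28985172800492, 'origin': array([0.16378406, 0.60681262, 0.37305158]), 'rotation': array([2.84816498e+00, 1.82734331e-03, 1.19311652e+00])}
```

View pics/c1.png

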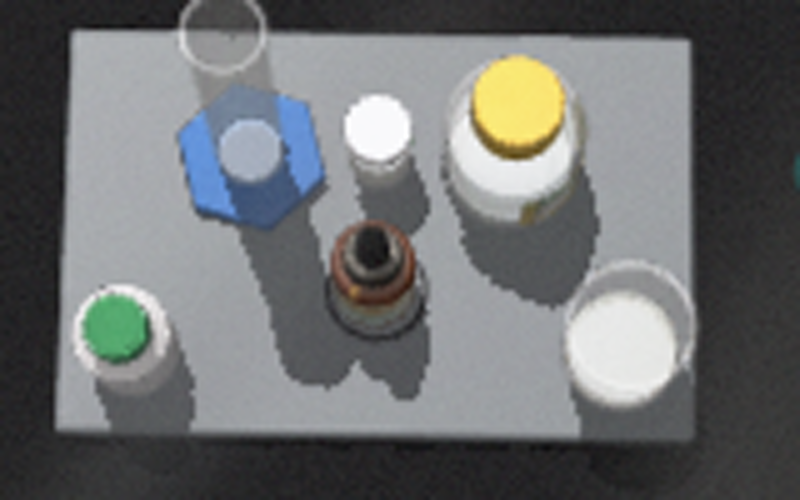

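Crop: vial cap at (378,128), cylinder rim at (222,34) with its foot centred on (251,157), yellow cap at (518,103), dropper bulb at (373,245). So the cylinder is on the (30,52) place, the bottle on (30,-52) and the dropper on (-25,0). The choice of vial is confirmed.

Run:
```python
from h import *
c=cam('top'); f=lambda u,v:(u/5+240,v/5+200)
C={k:cast(c,f(*q),.01)[:2] for k,q in dict(TL=(70,29),TR=(692,38),BR=(693,440),BL=(54,432)).items()}
b=sum(C.values())/4; ax=(C['TL']+C['TR']-C['BL']-C['BR']); th=np.arctan2(ax[1],ax[0]); ay=C['TL']+C['BL']-C['TR']-C['BR']
print('board',b.round(4),th,np.arctan2(-ay[0],ay[1]),np.linalg.norm(C['TL']-C['TR']),np.linalg.norm(C['TL']-C['BL']))
Rb=np.array([[np.cos(th),-np.sin(th)],[np.sin(th),np.cos(th)]])
for n,q in dict(cyl=(30,52),bot=(30,-52),drop=(-25,0),vial=(30,0)).items(): print(n,(b+Rb@np.array(q)/1000).round(4))
print('rim',cast(c,f(222,34),.202).round(4),'foot',cast(c,f(251.5,156),.018).round(4),'foot-mid',cast(c,f(251,151),.018).round(4))
print('yel',cast(c,f(518,100),.114).round(4),'vial',cast(c,f(378,126),.062).round(4),'bulb',cast(c,f(373,242),.112).round(4))
B=np.array([[0.396,-.2107],[.6573,-.2602],[.6284,-.4463],[.3698,-.3885]]);d=B[1]-B[0]+B[2]-B[3];print('tray',np.arctan2(d[1],d[0]))
im=cv2.imread('pics/top0.png'); g=cv2.cvtColor(im,cv2.COLOR_BGR2GRAY); k=g[210:320,120:210]
print(cv2.HoughCircles(cv2.GaussianBlur(k,(3,3),0),cv2.HOUGH_GRADIENT,1,50,param1=80,param2=15,minRadius=22,maxRadius=32))
print(cast(c,(160.5,251),.042))
for T in ((.60,.07,.34),):move(T,th+np.pi/2)
x=im[210:320,120:220];x=cv2.resize(x,(500,550));y=im[160:345,420:545];y=cv2.resize(y,(375,555))[:550];cv2.imwrite('pics/c2.png',np.hstack([x,y]))
```

```text
board [0.5482 0.0184] 0.0021859276211435587 0.004797722379495136 0.2587915245951997 0.1686988503053559
cyl [0.5781 0.0705]
bot [ 0.5784 -0.0335]
drop [0.5232 0.0184]
vial [0.5782 0.0185]
rim [0.5771 0.0711 0.202 ] foot [0.5772 0.0704 0.018 ] foot-mid [0.5793 0.0707 0.018 ]
yel [ 0.5782 -0.0347  0.114 ] vial [0.58   0.0184 0.062 ] bulb [0.5231 0.0187 0.112 ]
tray -0.20352818579039586
[[[40.5 41.5 25.6]]]
[0.52640833 0.32552343 0.042     ]
clock 0.1 pos [0.2311 0.5804 0.218 ] units [ -4.05 -11.26  17.72] f [-0.3 -0.1 -1. ] w 0.0853
  rot units [-3.64 -0.    0.01]
  rot units [2.636e+01 1.000e-02 0.000e+00]
```

View pics/c2.png

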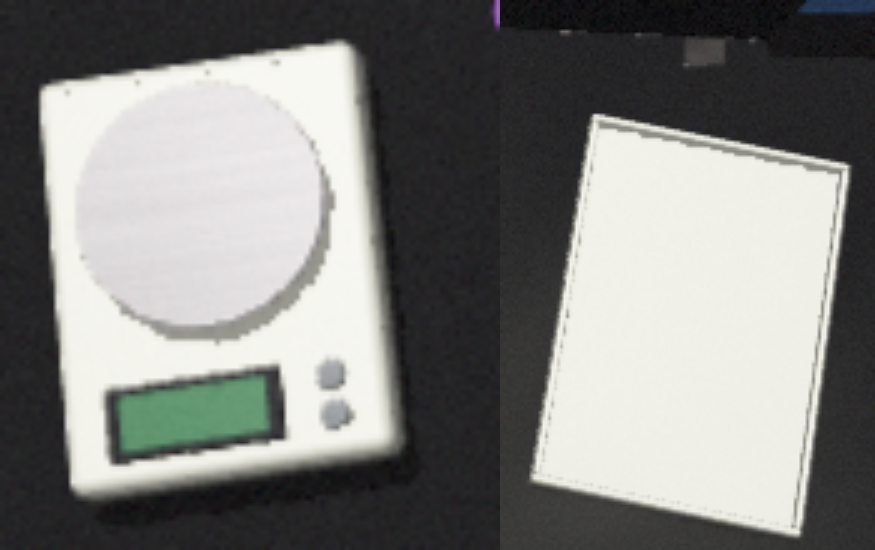

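Pan centre is at crop (200,205), which is pixel (160,251) and about (0.526,0.326) m. The tray is empty, centred near (0.513,-0.326) and turned -0.2 rad. I start moving now: rise, square up, and swing clear of the printer.

Call:
{"name": "arm_command", "arguments": {"delta_pos": [[-1,0,0],[-1,0,0],[-1,0,0],[-1,0,0],[0,-1,0],[0,-1,0],[0,-1,0],[0,-1,0],[0,-1,0],[0,-1,0]], "rotation": [[-0.91,0,0],[-0.91,0,0],[-0.91,0,0],[-0.91,0,0],[0,0,0],[0,0,0],[0,0,0],[0,0,0],[0,0,0],[0,0,0]], "gripper": -1, "grip_force": 30}}

```text
clock: 1.1
position: [0.2327, 0.3952, 0.3393]
tool_rot: [-1.986, 1.562, -1.964]
force: [1.0, 0.6, -0.4]
grip_width: 0.0854
```

```bash
python3 -c "
from h import *
move((.53,.07,.34),np.pi/2)"
```

```text
clock 1.1 pos [0.2327 0.3952 0.3393] units [  0.03 -11.05   9.67] f [ 1.   0.6 -0.4] w 0.0854
  rot units [ 0.21 -0.03  0.07]
  rot units [-29.79  -0.11  -0.05]
```

Call:
{"name": "arm_command", "arguments": {"delta_pos": [[-0.1,-1,0.9],[-0.1,-1,1],[-0.1,-1,1],[-0.1,-1,1],[-0.1,-1,1],[-0.1,-1,1],[-0.1,-1,1],[0,-1,1],[0,-1,1],[0,-1,1]], "rotation": [[0.2,0,0],[0,0,0],[0,0,0],[0,0,0],[0,0,0],[0,0,0],[0,0,0],[0,0,0],[0,0,0],[0,0,0]]}}

```text
clock: 2.1
position: [0.537, 0.083, 0.3627]
tool_rot: [-2.021, 1.563, -2.014]
force: [0.3, 1.2, 0.4]
grip_width: 0.0856
```

Call:
{"name": "arm_command", "arguments": {"delta_pos": [[0,-1,0],[0,-0.8,0],[0,0,0],[0,0,0]], "rotation": [[0,0,0],[0,0,0],[0,0,0],[0,0,0]]}}

```text
clock: 2.5
position: [0.5396, 0.0217, 0.361]
tool_rot: [-2.109, 1.559, -2.109]
force: [0.6, 0.2, 0.4]
grip_width: 0.0854
```

```bash
python3 -c "
from h import *
im=optics.grab_frame('wrist'); cv2.imwrite('pics/w1.png',im[:,:,::-1]); c=cam('wrist'); print(c)
for n,X in dict(rim=(.5775,.0708,.202),foot=(.5775,.0708,.018),yel=(.5783,-.0342,.114),vial=(.579,.0185,.062),drop=(.5232,.0186,.112)).items(): print(n,proj(c,X).round(1))
move((.5775,.0708,.16),np.pi/2)"
```

```text
({'fx': 410.3676239075961, 'fy': 410.3676239075961, 'cx': 317.370583805851, 'cy': 242.28985172800492, 'origin': array([0.46796918, 0.022261  , 0.51658702]), 'rotation': array([2.85449974, 0.01108177, 1.5721364 ])}, array([[-0.00133999,  0.95906605,  0.28317931],
       [ 0.9999377 ,  0.00442313, -0.01024852],
       [-0.01108155,  0.28314794, -0.95901222]]))
rim [381.4 262.3]
foot [360.9 213.3]
yel [266.2 234. ]
vial [318.4 222.8]
drop [318.1 179.7]
clock 2.55 pos [0.5396 0.0216 0.3611] units [6.68 1.71 1.3 ] f [-1.3 -0.7 -0.8] w 0.0857
  rot units [ 0.   -0.06  0.1 ]
  rot units [-30.    -0.15  -0.09]
```

View pics/w1.png

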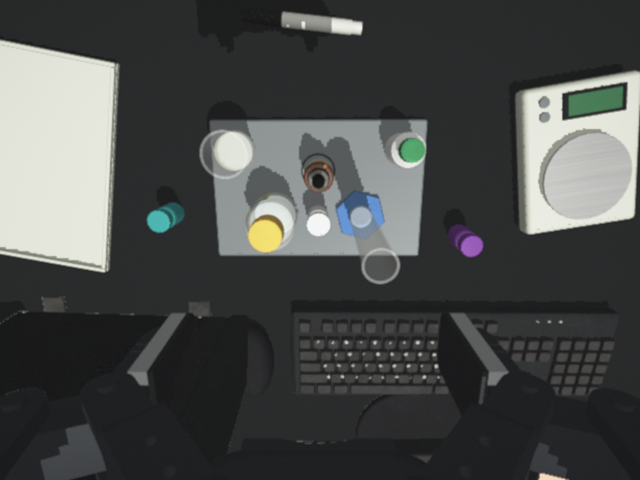

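Wrist view: rim at (380,266), foot (361,214), yellow cap (266,235), vial cap (318,222), bulb (318,180), all within 4 px of my projections. The positions hold, so I grasp the cylinder high up.

Call:
{"name": "arm_command", "arguments": {"delta_pos": [[0,0.9,0.7],[0,0.7,0.6],[0,0,0],[1,0,0],[1,0,0],[1,0,0],[1,0,0],[1,0,0],[1,0,0],[0.5,0,0]], "rotation": [[0,0,0],[0,0,0],[0,0,0],[0,0,0],[0,0,0],[0,0,0],[0,0,0],[0,0,0],[0,0,0],[0,0,0]]}}

```text
clock: 3.55
position: [0.5769, 0.0793, 0.161]
tool_rot: [-1.845, 1.564, -1.832]
force: [0.9, 0.1, 0.0]
grip_width: 0.0856
```

```bash
python3 -c "
from h import *
move((.578,.0708,.16),np.pi/2)"
```

```text
clock 3.55 pos [0.5769 0.0793 0.161 ] units [ 0.03 -0.28  0.03] f [0.9 0.1 0. ] w 0.0856
  rot units [ 0.12 -0.02  0.06]
  rot units [-29.88  -0.09  -0.03]
```

Call:
{"name": "arm_command", "arguments": {"delta_pos": [[0,-0.28,0.04],[0,0,0]], "rotation": [[0.12,0,0.06],[0,0,0]]}}

```text
clock: 3.75
position: [0.5768, 0.0711, 0.1596]
tool_rot: [-3.112, 1.566, -3.111]
force: [-0.7, -0.0, 1.3]
grip_width: 0.0852
```

Call:
{"name": "arm_command", "arguments": {"delta_pos": [[0,0,0],[0,0,0],[0,0,0],[0,0,0],[0,0,0],[0,0,0],[0,0,0],[0,0,0]], "rotation": [[0,0,0],[0,0,0],[0,0,0],[0,0,0],[0,0,0],[0,0,0],[0,0,0],[0,0,0]], "gripper": 1, "grip_force": 30}}

```text
clock: 4.55
position: [0.5781, 0.0718, 0.1633]
tool_rot: [1.848, 1.569, 1.849]
force: [0.1, 0.2, -1.4]
grip_width: 0.0297
```

```bash
python3 -c "
from h import *
move((.5865,-.341,.29),np.pi/2)"
```

```text
clock 4.55 pos [0.5781 0.0718 0.1633] units [ -4.25 -13.75   0.27] f [ 0.1  0.2 -1.4] w 0.0297
  rot units [ 0.01 -0.   -0.01]
  rot units [-2.999e+01  2.000e-02 -1.000e-02]
```

Call:
{"name": "arm_command", "arguments": {"delta_pos": [[-0.5,0,0],[-1,0,0],[-1,0,0],[-1,0,0],[-0.7,0,0],[0,-0.5,0],[0,-0.8,0],[0,-1,0],[0,-1,0],[0,-1,0]], "rotation": [[0,0,0],[0,0,0],[0,0,0],[0,0,0],[0,0,0],[0,0,0],[0,0,0],[0,0,0],[0,0,0],[0,0,0]]}}

```text
clock: 5.55
position: [0.5765, -0.0596, 0.29]
tool_rot: [2.904, 1.565, 2.912]
force: [0.1, -0.6, -1.7]
grip_width: 0.0297
```

Call:
{"name": "arm_command", "arguments": {"delta_pos": [[0,-1,0.1],[0,-1,0.1],[0,-1,0.1],[0,-1,0],[0,-1,0],[0,-1,0],[0,-1,0],[0,-0.8,0],[0,-0.4,0],[0,0,0]], "rotation": [[0,0,0],[0,0,0],[0,0,0],[0,0,0],[0,0,0],[0,0,0],[0,0,0],[0,0,0],[0,0,0],[0,0,0]]}}

```text
clock: 6.55
position: [0.5782, -0.3266, 0.2795]
tool_rot: [3.106, 1.552, 3.104]
force: [0.2, 1.0, -1.2]
grip_width: 0.0297
```

```bash
python3 -c "
from h import *
move((.5865,-.341,.161),np.pi/2)"
```

```text
clock 6.55 pos [ 0.5782 -0.3266  0.2795] units [ 3.94 -0.48  0.35] f [ 0.2  1.  -1.2] w 0.0297
  rot units [-0.02 -0.18 -0.01]
  rot units [ 2.998e+01 -1.000e-02  2.800e-01]
```

Call:
{"name": "arm_command", "arguments": {"delta_pos": [[0.5,-0.48,0.35],[1,0,0],[1,0,0],[0.8,0,0],[0.4,0,0],[0,0,0]], "rotation": [[0,-0.18,0],[0,0,0],[0,0,0],[0,0,0],[0,0,0],[0,0,0]]}}

```text
clock: 7.15
position: [0.5901, -0.3344, 0.1637]
tool_rot: [1.153, 1.567, 1.156]
force: [1.5, 0.4, -1.1]
grip_width: 0.0297
```

```bash
python3 -c "
from h import *
move((.5865,-.341,.1588),np.pi/2)"
```

```text
clock 7.15 pos [ 0.5901 -0.3344  0.1637] units [ 0.16 -0.22 -0.12] f [ 1.5  0.4 -1.1] w 0.0297
  rot units [ 0.03  0.02 -0.04]
  rot units [-29.97   0.06   0.03]
```

Call:
{"name": "arm_command", "arguments": {"delta_pos": [[0.1,-0.1,-0.06],[0.05,-0.1,-0.05],[0.03,0,0],[0,0,0]], "rotation": [[0,0,0],[0,0,0],[0,0,0],[0,0,0]]}}

```text
clock: 7.55
position: [0.5881, -0.3407, 0.1614]
tool_rot: [0.409, 1.565, 0.413]
force: [0.1, 0.3, -1.4]
grip_width: 0.03
```

```bash
python3 -c "
from h import *
move((.5865,-.341,.1588),np.pi/2)"
```

```text
clock 7.55 pos [ 0.5881 -0.3407  0.1614] units [ 0.09 -0.01 -0.05] f [ 0.1  0.3 -1.4] w 0.03
  rot units [ 0.04  0.05 -0.02]
  rot units [-29.96   0.04   0.08]
```

Call:
{"name": "arm_command", "arguments": {"delta_pos": [[0.08,0,0],[0.04,0,0],[0.04,0,0],[0,0,0]], "rotation": [[0,0,0],[0,0,0],[0,0,0],[0,0,0]]}}

```text
clock: 7.95
position: [0.5894, -0.3412, 0.1583]
tool_rot: [0.115, 1.562, 0.119]
force: [0.3, -0.4, -1.3]
grip_width: 0.0301
```

Call:
{"name": "arm_command", "arguments": {"delta_pos": [[0.06,0,0],[0,0,0]], "rotation": [[0,0,0],[0,0,0]]}}

```text
clock: 8.15
position: [0.5911, -0.3416, 0.1583]
tool_rot: [-0.024, 1.558, -0.019]
force: [-0.5, -0.0, -0.7]
grip_width: 0.0297
```

Call:
{"name": "arm_command", "arguments": {"delta_pos": [[0.06,0,0],[0,0,0]], "rotation": [[0,0,0],[0,0,0]]}}

```text
clock: 8.35
position: [0.5927, -0.342, 0.1584]
tool_rot: [-0.105, 1.554, -0.1]
force: [0.5, -0.3, -1.4]
grip_width: 0.03
```

```bash
python3 -c "
from h import *
s=optics.grab_frame('side')[130:270,240:440]; w=optics.grab_frame('top')[150:350,400:560]
cv2.imwrite('pics/s2.png',np.hstack([cv2.resize(s,(500,350)),cv2.resize(w,(280,350))])[:,:,::-1])
move((.5865,-.341,.1588),np.pi/2)"
```

```text
clock 8.45 pos [ 0.5927 -0.3421  0.1584] units [-0.02  0.04 -0.21] f [1.6 1.  6.5] w 0.0299
  rot units [0.04 0.16 0.02]
  rot units [-29.96  -0.03   0.25]
```

View pics/s2.png

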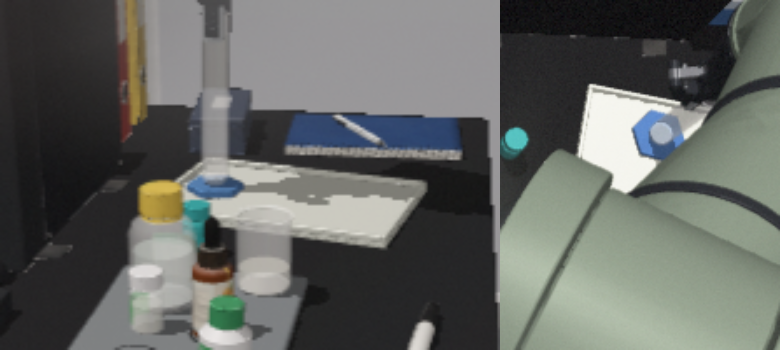

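The cylinder stands on the tray: contact force is 6.5 N and z matches what I expected. I undo the small tilt, release and rise.

Call:
{"name": "arm_command", "arguments": {"delta_pos": [[-0.02,0,-0.1],[0,0,0]], "rotation": [[0,0.16,0],[0,0,0]]}}

```text
clock: 8.65
position: [0.5891, -0.342, 0.1585]
tool_rot: [-2.478, 1.568, -2.473]
force: [0.2, -0.0, -1.4]
grip_width: 0.0297
```

Call:
{"name": "arm_command", "arguments": {"delta_pos": [[0,0,0],[0,0,0],[0,0,0],[0,0,0],[0,0,0],[-0.5,0,0],[-1,0,0],[-1,0,0],[-1,0,0],[-0.5,0,0]], "rotation": [[0,0,0],[0,0,0],[0,0,0],[0,0,0],[0,0,0],[0,0,0],[0,0,0],[0,0,0],[0,0,0],[0,0,0]], "gripper": -1}}

```text
clock: 9.65
position: [0.5879, -0.3416, 0.2843]
tool_rot: [-3.051, 1.565, -3.048]
force: [-0.2, -0.6, -0.6]
grip_width: 0.0854
```

```bash
python3 -c "
from h import *
move((.5785,-.034,.25),np.pi/2)"
```

```text
clock 9.65 pos [ 0.5879 -0.3416  0.2843] units [ 1.14 10.26 -0.27] f [-0.2 -0.6 -0.6] w 0.0854
  rot units [ 0.03 -0.05  0.  ]
  rot units [-2.997e+01 -1.000e-02 -8.000e-02]
```

Call:
{"name": "arm_command", "arguments": {"delta_pos": [[0,0.7,-0.05],[0,1,-0.05],[0,1,-0.05],[0,1,-0.05],[0,1,0],[0,1,0],[0,1,0],[0,1,0],[0,1,0],[0,1,0]], "rotation": [[0,0,0],[0,0,0],[0,0,0],[0,0,0],[0,0,0],[0,0,0],[0,0,0],[0,0,0],[0,0,0],[0,0,0]]}}

```text
clock: 10.65
position: [0.5814, -0.0468, 0.2994]
tool_rot: [-0.566, 1.559, -0.572]
force: [-0.1, 0.2, 0.5]
grip_width: 0.0852
```

```bash
python3 -c "
from h import *
move((.5785,-.034,.25),np.pi/2);print(state()[0]['qpos'].round(2))"
```

```text
clock 10.65 pos [ 0.5814 -0.0468  0.2994] units [ 1.64  0.44 -0.11] f [-0.1  0.2  0.5] w 0.0852
  rot units [-0.06  0.09  0.06]
  rot units [29.94  0.09 -0.14]
[-0.25  0.39  0.31  1.63 -0.12  1.13  1.65]
```

Call:
{"name": "arm_command", "arguments": {"delta_pos": [[0,0.44,-0.1],[0,0,0],[0,0,0],[0,0,0],[0,0,0],[0,0,0],[0,0,0],[0,0,0],[0,0,0],[0,0,0]], "rotation": [[1,0,0],[1,0,0],[1,0,0],[1,0,0],[1,0,0],[1,0,0],[1,0,0],[1,0,0],[1,0,0],[1,0,0]]}}

```text
clock: 11.65
position: [0.579, -0.028, 0.3121]
tool_rot: [1.05, 1.55, -0.037]
force: [0.1, 0.4, -1.2]
grip_width: 0.0854
```

Call:
{"name": "arm_command", "arguments": {"delta_pos": [[0,0,0],[0,0,0],[0,0,0],[0,0,0],[0,0,0],[0,0,0]], "rotation": [[1,0,0],[1,0,0],[1,0,0],[1,0,0],[1,0,0],[0,0,0]]}}

```text
clock: 12.25
position: [0.5791, -0.0283, 0.3194]
tool_rot: [1.726, 1.544, 0.09]
force: [0.1, 0.2, -0.9]
grip_width: 0.0855
```

```bash
python3 -c "
from h import *
move((.5788,-.0345,.072),0)"
```

```text
clock 12.25 pos [ 0.5791 -0.0283  0.3194] units [ 8.24 -0.22  0.24] f [ 0.1  0.2 -0.9] w 0.0855
  rot units [-0.62 -0.03 -0.26]
  rot units [29.37 -0.39  0.05]
```

Call:
{"name": "arm_command", "arguments": {"delta_pos": [[0,0,0.2],[1,0,0],[1,0,0],[1,0,0],[1,0,0],[0,0,0]], "rotation": [[-0.6,0,-0.26],[0,0,0],[0,0,0],[0,0,0],[0,0,0],[0,0,0]]}}

```text
clock: 12.85
position: [0.5804, -0.0334, 0.2012]
tool_rot: [2.42, 1.562, 0.872]
force: [-0.7, 0.4, 0.8]
grip_width: 0.0852
```

```bash
python3 -c "
from h import *
move((.5788,-.0345,.072),0)"
```

```text
clock 12.85 pos [ 0.5804 -0.0334  0.2012] units [ 4.31 -0.08  0.06] f [-0.7  0.4  0.8] w 0.0852
  rot units [ 0.21 -0.06 -0.05]
  rot units [-29.79   0.08  -0.1 ]
```

Call:
{"name": "arm_command", "arguments": {"delta_pos": [[0.5,-0.08,0.06],[1,0,0],[1,0,0],[1,0,0],[0.7,0,0],[0,0,0]], "rotation": [[0.2,-0.06,-0.05],[0,0,0],[0,0,0],[0,0,0],[0,0,0],[0,0,0]]}}

```text
clock: 13.45
position: [0.5829, -0.0351, 0.0781]
tool_rot: [1.708, 1.561, 0.144]
force: [-0.2, 0.6, -0.5]
grip_width: 0.0854
```

```bash
python3 -c "
from h import *
move((.5788,-.0345,.072),0)"
```

```text
clock 13.45 pos [ 0.5829 -0.0351  0.0781] units [ 0.2  -0.14 -0.02] f [-0.2  0.6 -0.5] w 0.0854
  rot units [ 0.07 -0.01 -0.09]
  rot units [-2.993e+01  1.400e-01 -2.000e-02]
```

Call:
{"name": "arm_command", "arguments": {"delta_pos": [[0.15,-0.14,0],[0,0,0]], "rotation": [[0.07,0,-0.09],[0,0,0]]}}

```text
clock: 13.65
position: [0.5796, -0.0352, 0.0758]
tool_rot: [2.327, 1.569, 0.756]
force: [-0.3, 0.3, 0.8]
grip_width: 0.0853
```

Call:
{"name": "arm_command", "arguments": {"delta_pos": [[0,0,0],[0,0,0],[0,0,0],[0,0,0],[0,0,0],[0,0,0]], "rotation": [[0,0,0],[0,0,0],[0,0,0],[0,0,0],[0,0,0],[0,0,0]], "gripper": 1, "grip_force": 35}}

```text
clock: 14.25
position: [0.5814, -0.035, 0.0795]
tool_rot: [1.913, 1.564, 0.343]
force: [0.2, -0.9, -1.7]
grip_width: 0.0552
```

```bash
python3 -c "
from h import *
move((.513,-.326,.2),0)"
```

```text
clock 14.25 pos [ 0.5814 -0.035   0.0795] units [-4.05 -2.26  9.69] f [ 0.2 -0.9 -1.7] w 0.0552
  rot units [ 0.   -0.02 -0.06]
  rot units [-30.     0.09  -0.03]
```

Call:
{"name": "arm_command", "arguments": {"delta_pos": [[-0.5,0,0],[-1,0,0],[-1,0,0],[-0.8,-0.1,0.4],[0,-0.3,0.7],[0,-0.3,1],[0,-0.3,1],[0,-0.4,1],[0,-0.4,1],[0,-0.4,1]], "rotation": [[0,0,0],[0,0,0],[0,0,0],[0,0,0],[0,0,0],[0,0,0],[0,0,0],[0,0,0],[0,0,0],[0,0,0]]}}

```text
clock: 15.25
position: [0.5145, -0.2209, 0.1909]
tool_rot: [1.795, 1.56, 0.231]
force: [-0.2, -0.8, -1.6]
grip_width: 0.0552
```

```bash
python3 -c "
from h import *
move((.513,-.326,.18),0)"
```

```text
clock 15.25 pos [ 0.5145 -0.2209  0.1909] units [ 0.35 -0.08  3.5 ] f [-0.2 -0.8 -1.6] w 0.0552
  rot units [ 0.07 -0.02 -0.11]
  rot units [-29.93   0.16  -0.04]
```

Call:
{"name": "arm_command", "arguments": {"delta_pos": [[0,-0.1,1],[0,0,1],[0,0,0.9],[0,0,0.5],[0,0,0],[0,0,0],[0,0,0],[0,0,0],[0,0,0],[0,0,0]], "rotation": [[0,0,-0.1],[0,0,0],[0,0,0],[0,0,0],[-1,0,0],[-1,0,0],[-1,0,0],[-1,0,0],[-1,0,0],[-1,0,0]]}}

```text
clock: 16.25
position: [0.5066, -0.3349, 0.202]
tool_rot: [-0.017, 1.566, -0.942]
force: [-1.0, -0.5, -2.4]
grip_width: 0.0548
```

Call:
{"name": "arm_command", "arguments": {"delta_pos": [[0,0,0],[0,0,0],[0,0,0],[0,0,0],[0,0,0],[0,0,0]], "rotation": [[-1,0,0],[-1,0,0],[-1,0,0],[-1,0,0],[-1,0,0],[0,0,0]]}}

```text
clock: 16.85
position: [0.505, -0.3368, 0.2086]
tool_rot: [-0.77, 1.562, -1.149]
force: [0.3, 0.1, -1.7]
grip_width: 0.0555
```

```bash
python3 -c "
from h import *
move((.511,-.326,.0745),1.2)"
```

```text
clock 16.85 pos [ 0.505  -0.3368  0.2086] units [4.47 0.44 0.03] f [ 0.3  0.1 -1.7] w 0.0555
  rot units [-0.08  0.06  0.06]
  rot units [29.92  0.09 -0.1 ]
```

Now lower it (4.47 units).

Call:
{"name": "arm_command", "arguments": {"delta_pos": [[0.5,0.44,0],[1,0,0],[1,0,0],[0.9,0,0],[0.5,0,0],[0.2,0,0],[0,0,0]], "rotation": [[-0.08,0.06,0.06],[0,0,0],[0,0,0],[0,0,0],[0,0,0],[0,0,0],[0,0,0]]}}

```text
clock: 17.55
position: [0.5113, -0.3187, 0.0787]
tool_rot: [2.645, 1.568, 2.258]
force: [-0.2, 0.1, -1.6]
grip_width: 0.0554
```

```bash
python3 -c "
from h import *
move((.511,-.326,.0745),1.2)"
```

```text
clock 17.55 pos [ 0.5113 -0.3187  0.0787] units [ 0.14 -0.23  0.08] f [-0.2  0.1 -1.6] w 0.0554
  rot units [-0.16 -0.02 -0.01]
  rot units [ 2.984e+01 -2.000e-02  4.000e-02]
```

Call:
{"name": "arm_command", "arguments": {"delta_pos": [[0.1,-0.1,0],[0.04,0,0],[0,0,0]], "rotation": [[0,0,0],[0,0,0],[0,0,0]]}}

```text
clock: 17.85
position: [0.511, -0.3215, 0.0757]
tool_rot: [2.116, 1.569, 1.727]
force: [0.5, 0.1, -1.4]
grip_width: 0.0551
```

```bash
python3 -c "
from h import *
move((.511,-.326,.0745),1.2)"
```

```text
clock 17.85 pos [ 0.511  -0.3215  0.0757] units [ 0.04 -0.14  0.06] f [ 0.5  0.1 -1.4] w 0.0551
  rot units [-0.17 -0.01 -0.01]
  rot units [ 2.983e+01 -2.000e-02  1.000e-02]
```

Call:
{"name": "arm_command", "arguments": {"delta_pos": [[0.05,0,0],[0,0,0]], "rotation": [[0,0,0],[0,0,0]]}}

```text
clock: 18.05
position: [0.5115, -0.3219, 0.0751]
tool_rot: [0.842, 1.569, 0.453]
force: [0.3, -0.3, -1.9]
grip_width: 0.0552
```

Call:
{"name": "arm_command", "arguments": {"delta_pos": [[0,0,0],[0,0,0],[0,0,0],[0,0,0],[-0.5,0,0],[-1,0,0],[-1,0,0],[-1,0,0],[-1,0,0],[-1,0,0]], "rotation": [[0,0,0],[0,0,0],[0,0,0],[0,0,0],[0,0,0],[0,0,0],[0,0,0],[0,0,0],[0,0,0],[0,0,0]], "gripper": -1}}

```text
clock: 19.05
position: [0.5095, -0.3216, 0.2486]
tool_rot: [2.705, 1.568, 2.315]
force: [0.6, -0.2, 0.2]
grip_width: 0.0855
```

```bash
python3 -c "
from h import *
move((.523,.0187,.25),1.57)"
```

```text
clock 19.05 pos [ 0.5095 -0.3216  0.2486] units [-0.03 10.66 -3.9 ] f [ 0.6 -0.2  0.2] w 0.0855
  rot units [-3.72 -0.02 -0.01]
  rot units [ 2.628e+01 -2.000e-02  3.000e-02]
```

Call:
{"name": "arm_command", "arguments": {"delta_pos": [[0,0,0],[0,0,0],[0,0,0],[0,0,0],[0,1,0.1],[0,1,0.1],[0,1,0.1],[0,1,0.1],[0,1,0],[0,1,0]], "rotation": [[-0.93,0,0],[-0.93,0,0],[-0.93,0,0],[-0.93,0,0],[0,0,0],[0,0,0],[0,0,0],[0,0,0],[0,0,0],[0,0,0]]}}

```text
clock: 20.05
position: [0.5189, -0.1422, 0.2654]
tool_rot: [-0.563, 1.555, -0.556]
force: [1.2, -0.0, -0.8]
grip_width: 0.0856
```

Call:
{"name": "arm_command", "arguments": {"delta_pos": [[0,1,0],[0,1,0],[0,1,0],[0,1,0],[0,0.8,0],[0,0,0]], "rotation": [[0,0,0],[0,0,0],[0,0,0],[0,0,0],[0,0,0],[0,0,0]]}}

```text
clock: 20.65
position: [0.5168, 0.0106, 0.2713]
tool_rot: [-0.397, 1.55, -0.388]
force: [1.1, -1.1, -0.1]
grip_width: 0.0854
```

```bash
python3 -c "
from h import *
move((.523,.0187,.059),1.57)"
```

```text
clock 20.65 pos [0.5168 0.0106 0.2713] units [7.08 0.32 0.07] f [ 1.1 -1.1 -0.1] w 0.0854
  rot units [0.09 0.18 0.08]
  rot units [-29.9   -0.12   0.29]
```

Call:
{"name": "arm_command", "arguments": {"delta_pos": [[0,0.25,0.1],[0.5,0,0],[1,0,0],[1,0,0],[0.8,0,0],[0,0,0]], "rotation": [[0.09,0.18,0.08],[0,0,0],[0,0,0],[0,0,0],[0,0,0],[0,0,0]]}}

```text
clock: 21.25
position: [0.5226, 0.0161, 0.1739]
tool_rot: [0.936, 1.568, 0.927]
force: [0.0, -0.4, 0.7]
grip_width: 0.0855
```

```bash
python3 -c "
from h import *
move((.523,.0187,.059),1.57)"
```

```text
clock 21.25 pos [0.5226 0.0161 0.1739] units [3.83 0.08 0.01] f [ 0.  -0.4  0.7] w 0.0855
  rot units [-0.07  0.01 -0.02]
  rot units [ 2.993e+01 -3.000e-02 -2.000e-02]
```

Call:
{"name": "arm_command", "arguments": {"delta_pos": [[0.5,0.08,0],[1,0,0],[1,0,0],[0.8,0,0],[0.4,0,0],[0,0,0]], "rotation": [[0,0,0],[0,0,0],[0,0,0],[0,0,0],[0,0,0],[0,0,0]]}}

```text
clock: 21.85
position: [0.5291, 0.0161, 0.0671]
tool_rot: [0.38, 1.563, 0.364]
force: [-0.4, -0.3, 0.3]
grip_width: 0.0851
```

```bash
python3 -c "
from h import *
move((.523,.0187,.057),1.57)"
```

```text
clock 21.85 pos [0.5291 0.0161 0.0671] units [ 0.33  0.08 -0.21] f [-0.4 -0.3  0.3] w 0.0851
  rot units [-0.14  0.07 -0.03]
  rot units [29.86 -0.04 -0.11]
```

Call:
{"name": "arm_command", "arguments": {"delta_pos": [[0.33,0.08,-0.2],[0,0,0]], "rotation": [[-0.1,0.07,0],[0,0,0]]}}

```text
clock: 22.05
position: [0.5241, 0.0186, 0.0587]
tool_rot: [1.074, 1.567, 1.069]
force: [-0.2, 0.7, 0.3]
grip_width: 0.0855
```

Call:
{"name": "arm_command", "arguments": {"delta_pos": [[0,0,0],[0,0,0],[0,0,0],[0,0,0],[0,0,0],[0,0,0],[0,0,0],[0,0,0]], "rotation": [[0,0,0],[0,0,0],[0,0,0],[0,0,0],[0,0,0],[0,0,0],[0,0,0],[0,0,0]], "gripper": 1, "grip_force": 30}}

```text
clock: 22.85
position: [0.5255, 0.0188, 0.0612]
tool_rot: [0.637, 1.565, 0.631]
force: [0.5, 0.8, 0.1]
grip_width: 0.0221
```

```bash
python3 -c "
from h import *
move((.439,-.31,.16),1.57)"
```

```text
clock 22.85 pos [0.5255 0.0188 0.0612] units [ -3.35 -10.96  -2.81] f [0.5 0.8 0.1] w 0.0221
  rot units [-0.04  0.05 -0.04]
  rot units [29.96 -0.06 -0.08]
```

```bash
python3 -c "
from h import *
w=optics.grab_frame('wrist'); s=optics.grab_frame('side')[180:330,240:400]
cv2.imwrite('pics/w3.png',np.hstack([cv2.resize(w,(440,400)),cv2.resize(s,(360,400))])[:,:,::-1])"
```

```text
(no output)
```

View pics/w3.png

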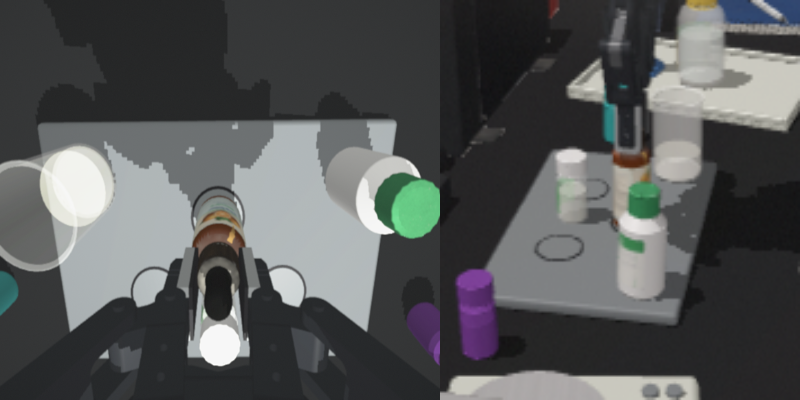

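The wrist and side views show the fingertips just at the amber shoulder, which fits the 22 mm reading. The bottle is still upright. I reopen and grip about 15 mm lower; the bulb still has room under the palm.

Call:
{"name": "arm_command", "arguments": {"delta_pos": [[0,0,0],[0,0,0],[0,0,0],[0,0,0],[0,0,0],[0.2,0,-0.05],[0.2,0,0],[0.1,0,0],[0,0,0]], "rotation": [[0,0,0],[0,0,0],[0,0,0],[0,0,0],[0,0.05,0],[0,0,0],[0,0,0],[0,0,0],[0,0,0]], "gripper": -1}}

```text
clock: 23.85
position: [0.5237, 0.0189, 0.0446]
tool_rot: [1.833, 1.567, 1.828]
force: [-0.3, 0.1, 0.1]
grip_width: 0.0854
```

```bash
python3 -c "
from h import *
move((.5235,.0187,.045),1.57)"
```

```text
clock 23.85 pos [0.5237 0.0189 0.0446] units [-0.01 -0.01 -0.01] f [-0.3  0.1  0.1] w 0.0854
  rot units [-0.04 -0.01 -0.04]
  rot units [ 2.996e+01 -6.000e-02  1.000e-02]
```

Call:
{"name": "arm_command", "arguments": {"delta_pos": [[0,0,0],[0,0,0],[0,0,0],[0,0,0],[0,0,0],[0,0,0],[0,0,0],[0,0,0]], "rotation": [[0,0,0],[0,0,0],[0,0,0],[0,0,0],[0,0,0],[0,0,0],[0,0,0],[0,0,0]], "gripper": 1, "grip_force": 30}}

```text
clock: 24.65
position: [0.5238, 0.0189, 0.0448]
tool_rot: [1.752, 1.567, 1.747]
force: [-0.1, 0.7, -0.7]
grip_width: 0.0305
```

```bash
python3 -c "
from h import *
move((.439,-.31,.16),1.57)"
```

```text
clock 24.65 pos [0.5238 0.0189 0.0448] units [ -3.88 -10.96  -2.77] f [-0.1  0.7 -0.7] w 0.0305
  rot units [-0.04 -0.01 -0.04]
  rot units [ 2.996e+01 -6.000e-02  1.000e-02]
```

Call:
{"name": "arm_command", "arguments": {"delta_pos": [[-0.5,0,0],[-1,0,0],[-1,0,0],[-0.9,-0.4,-0.2],[0,-0.8,-0.4],[0,-1,-0.5],[0,-1,-0.5],[0,-1,-0.5],[0,-1,-0.4],[0,-1,-0.3]], "rotation": [[0,0,0],[0,0,0],[0,0,0],[0,0,0],[0,0,0],[0,0,0],[0,0,0],[0,0,0],[0,0,0],[0,0,0]]}}

```text
clock: 25.65
position: [0.4371, -0.1691, 0.1501]
tool_rot: [1.554, 1.566, 1.557]
force: [0.8, 0.1, -1.0]
grip_width: 0.0305
```

```bash
python3 -c "
from h import *
move((.437,-.31,.14),1.57)"
```

```text
clock 25.65 pos [ 0.4371 -0.1691  0.1501] units [ 0.32 -4.7  -0.01] f [ 0.8  0.1 -1. ] w 0.0305
  rot units [ 0.03  0.   -0.04]
  rot units [-29.97   0.07   0.  ]
```

Call:
{"name": "arm_command", "arguments": {"delta_pos": [[0,-1,0],[0,-1,0],[0,-1,0],[0,-0.9,0],[0,-0.4,0],[0,0,0]], "rotation": [[0,0,0],[0,0,0],[0,0,0],[0,0,0],[0,0,0],[0,0,0]]}}

```text
clock: 26.25
position: [0.4341, -0.3069, 0.1497]
tool_rot: [1.65, 1.567, 1.647]
force: [0.4, 0.6, 0.2]
grip_width: 0.0305
```

```bash
python3 -c "
from h import *
move((.437,-.31,.04),1.57)"
```

```text
clock 26.25 pos [ 0.4341 -0.3069  0.1497] units [ 3.66 -0.12  0.1 ] f [0.4 0.6 0.2] w 0.0305
  rot units [-0.02 -0.   -0.04]
  rot units [29.98 -0.06  0.  ]
```

Call:
{"name": "arm_command", "arguments": {"delta_pos": [[0.5,-0.1,0.1],[1,0,0],[1,0,0],[0.6,0,0],[0.3,0,0],[0,0,0]], "rotation": [[0,0,0],[0,0,0],[0,0,0],[0,0,0],[0,0,0],[0,0,0]]}}

```text
clock: 26.85
position: [0.4391, -0.3024, 0.0409]
tool_rot: [1.581, 1.564, 1.585]
force: [0.2, -0.3, -0.5]
grip_width: 0.0306
```

```bash
python3 -c "
from h import *
move((.437,-.31,.04),1.57)"
```

```text
clock 26.85 pos [ 0.4391 -0.3024  0.0409] units [ 0.03 -0.25 -0.07] f [ 0.2 -0.3 -0.5] w 0.0306
  rot units [ 0.05 -0.   -0.07]
  rot units [-29.95   0.1   -0.  ]
```

Call:
{"name": "arm_command", "arguments": {"delta_pos": [[0.04,0,0],[0,0,0]], "rotation": [[0,0,-0.07],[0,0,0]]}}

```text
clock: 27.05
position: [0.4398, -0.3018, 0.0403]
tool_rot: [-1.057, 1.569, -1.052]
force: [0.7, 0.1, -0.0]
grip_width: 0.0309
```

Call:
{"name": "arm_command", "arguments": {"delta_pos": [[0,0,0],[0,0,0],[0,0,0],[0,0,0],[0,0,0],[-0.5,0,0],[-1,0,0],[-1,0,0],[-1,0,0],[-1,0,0]], "rotation": [[0,0,0],[0,0,0],[0,0,0],[0,0,0],[0,0,0],[0,0,0],[0,0,0],[0,0,0],[0,0,0],[0,0,0]], "gripper": -1}}

```text
clock: 28.05
position: [0.4383, -0.301, 0.1788]
tool_rot: [2.973, 1.569, 2.977]
force: [0.5, 0.1, -0.0]
grip_width: 0.0853
```

Call:
{"name": "arm_command", "arguments": {"delta_pos": [[-1,0.5,0.1],[-0.5,1,0.5],[0,1,0.5],[0,1,0.5],[0,1,0.5],[0,1,0.5],[0,1,0.5],[0,1,0.4],[0,1,0.4],[0,1,0.4]], "rotation": [[0,0,0],[0,0,0],[0,0,0],[0,0,0],[0,0,0],[0,0,0],[0,0,0],[0,0,0],[0,0,0],[0,0,0]]}}

```text
clock: 29.05
position: [0.571, -0.0112, 0.2315]
tool_rot: [-0.572, 1.563, -0.578]
force: [0.7, -0.2, 0.3]
grip_width: 0.0851
```

```bash
python3 -c "
from h import *
w=optics.grab_frame('top'); a=w[190:350,400:560]; b=w[195:295,240:400]
cv2.imwrite('pics/t4.png',np.hstack([cv2.resize(a,(400,400)),cv2.resize(b,(400,400))])[:,:,::-1])
move((.579,.0185,.15),1.57)"
```

```text
clock 29.1 pos [ 0.5726 -0.0051  0.2312] units [2.71 0.79 0.2 ] f [ 0.2  7.7 -0.6] w 0.0853
  rot units [0.   0.06 0.01]
  rot units [-3.e+01 -2.e-02  1.e-01]
```

View pics/t4.png

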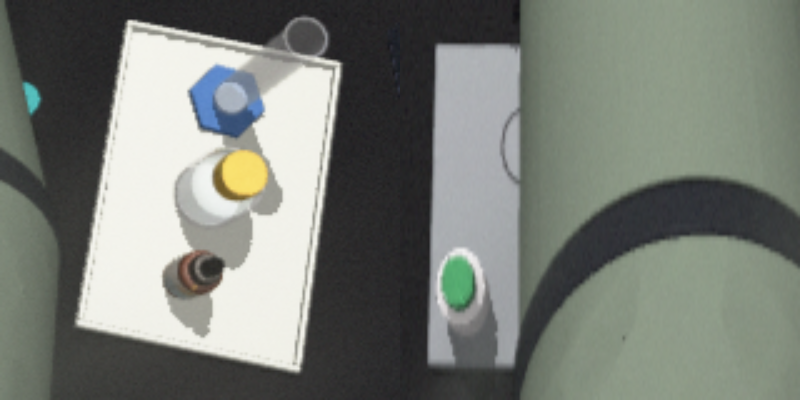

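All three stand on the tray: cylinder at (227,100), bottle (220,185) and dropper (195,272) in the left crop. Next is the vial.

Call:
{"name": "arm_command", "arguments": {"delta_pos": [[0,0.7,0.2],[0,0,0],[0.5,0,0],[1,0,0],[1,0,0],[1,0,0],[0.5,0,0],[0,0,0]], "rotation": [[0,0.06,0],[0,0,0],[0,0,0],[0,0,0],[0,0,0],[0,0,0],[0,0,0],[0,0,0]]}}

```text
clock: 29.9
position: [0.579, 0.0167, 0.1077]
tool_rot: [-0.502, 1.568, -0.5]
force: [-0.1, -0.1, -0.1]
grip_width: 0.0857
```

```bash
python3 -c "
from h import *
move((.579,.0185,.03),1.57)"
```

```text
clock 29.9 pos [0.579  0.0167 0.1077] units [ 2.59  0.06 -0.  ] f [-0.1 -0.1 -0.1] w 0.0857
  rot units [0.03 0.02 0.01]
  rot units [-2.997e+01 -2.000e-02  3.000e-02]
```

Call:
{"name": "arm_command", "arguments": {"delta_pos": [[0.7,0.06,0],[0.8,0,0],[0.6,0,0],[0.3,0,0],[0.1,0,0],[0,0,0]], "rotation": [[0,0,0],[0,0,0],[0,0,0],[0,0,0],[0,0,0],[0,0,0]]}}

```text
clock: 30.5
position: [0.5818, 0.0165, 0.0356]
tool_rot: [-0.147, 1.563, -0.146]
force: [0.3, -0.3, 1.3]
grip_width: 0.0855
```

```bash
python3 -c "
from h import *
move((.579,.0185,.03),1.57)"
```

```text
clock 30.5 pos [0.5818 0.0165 0.0356] units [ 0.18  0.07 -0.1 ] f [ 0.3 -0.3  1.3] w 0.0855
  rot units [0.01 0.07 0.01]
  rot units [-2.999e+01 -2.000e-02  1.200e-01]
```

Call:
{"name": "arm_command", "arguments": {"delta_pos": [[0.2,0.07,-0.1],[0,0,0]], "rotation": [[0,0.07,0],[0,0,0]]}}

```text
clock: 30.7
position: [0.5795, 0.0187, 0.0308]
tool_rot: [-0.446, 1.569, -0.446]
force: [0.5, 0.1, -0.2]
grip_width: 0.0855
```

Call:
{"name": "arm_command", "arguments": {"delta_pos": [[0,0,0],[0,0,0],[0,0,0],[0,0,0],[0,0,0],[0,0,0],[0,0,0],[0,0,0]], "rotation": [[0,0,0],[0,0,0],[0,0,0],[0,0,0],[0,0,0],[0,0,0],[0,0,0],[0,0,0]], "gripper": 1, "grip_force": 25}}

```text
clock: 31.5
position: [0.5803, 0.0188, 0.0321]
tool_rot: [-0.204, 1.567, -0.204]
force: [-0.1, 0.1, 1.6]
grip_width: 0.025
```

```bash
python3 -c "
from h import *
w=optics.grab_frame('wrist'); s=optics.grab_frame('side')[180:330,240:400]
cv2.imwrite('pics/w5.png',np.hstack([cv2.resize(w,(440,400)),cv2.resize(s,(360,400))])[:,:,::-1])
move((.5265,.3258,.15),1.57)"
```

```text
clock 31.6 pos [0.5803 0.0188 0.0321] units [-3.94 10.23 -1.77] f [-0.7 -0.1 -0.4] w 0.025
  rot units [0.01 0.04 0.01]
  rot units [-2.999e+01 -1.000e-02  6.000e-02]
```

View pics/w5.png

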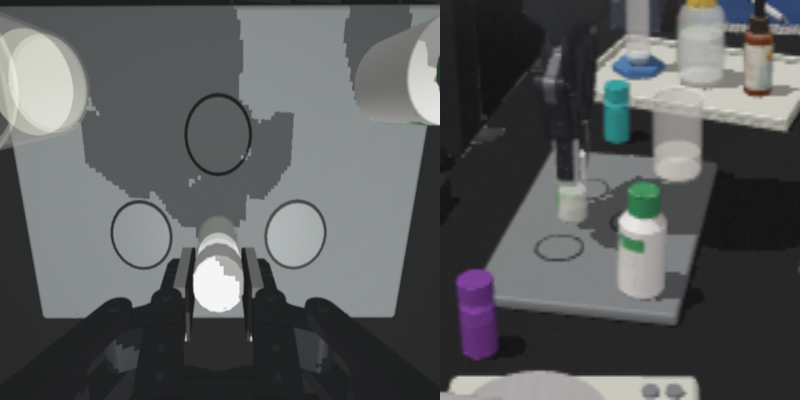

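Wrist and side views: the vial is held upright, the board rings are empty at about (142,235), (295,234) and (218,134), and the three others stand on the tray. I cross-check the ring and pan positions against this view.

```bash
python3 -c "
from h import *
c=cam('wrist')
for n,u in dict(bot=(142,235),cyl=(295,234),drop=(218,134)).items(): print(n,cast(c,(u[0]*640/440,u[1]*1.2),.01).round(4))
p=dict(c[0]);p['origin']=np.array([.46797,.02226,.51659]);M=np.array([[-0.00134,0.959066,0.283179],[0.999938,0.004423,-0.010249],[-0.011082,0.283148,-0.959012]])
for u in((587,175),): print('pan',cast((p,M),u,.042).round(4))
for u in((380.5,266),): print('rim',cast((p,M),u,.202).round(4))
for u in((266,235),): print('yel',cast((p,M),u,.114).round(4))"
```

```text
bot [ 0.5807 -0.0337  0.01  ]
cyl [0.5798 0.0696 0.01  ]
drop [0.5251 0.0176 0.01  ]
pan [0.5266 0.325  0.042 ]
rim [0.5807 0.0702 0.202 ]
yel [ 0.5793 -0.0344  0.114 ]
```

Call:
{"name": "arm_command", "arguments": {"delta_pos": [[-0.5,0,0],[-1,0,0],[-1,0,0],[-1,0.3,0],[-0.4,0.8,-0.2],[0,1,-0.2],[0,1,-0.2],[0,1,-0.2],[0,1,-0.2],[0,1,-0.2]], "rotation": [[0,0,0],[0,0,0],[0,0,0],[0,0,0],[0,0,0],[0,0,0],[0,0,0],[0,0,0],[0,0,0],[0,0,0]]}}

```text
clock: 32.6
position: [0.5442, 0.2031, 0.1643]
tool_rot: [-0.004, 1.561, -0.013]
force: [0.4, -0.1, -0.5]
grip_width: 0.0253
```

```bash
python3 -c "
from h import *
move((.5265,.3258,.15),1.57)"
```

```text
clock 32.6 pos [0.5442 0.2031 0.1643] units [ 0.47  4.09 -0.63] f [ 0.4 -0.1 -0.5] w 0.0253
  rot units [-0.08  0.09  0.  ]
  rot units [29.92  0.   -0.15]
```

Call:
{"name": "arm_command", "arguments": {"delta_pos": [[0,1,-0.2],[0,1,-0.2],[0,1,-0.2],[0,0.7,0],[0,0.1,0],[0,0,0]], "rotation": [[0,0.09,0],[0,0,0],[0,0,0],[0,0,0],[0,0,0],[0,0,0]]}}

```text
clock: 33.2
position: [0.524, 0.3264, 0.1711]
tool_rot: [0.91, 1.566, 0.907]
force: [0.7, -1.2, -0.5]
grip_width: 0.0252
```

```bash
python3 -c "
from h import *
move((.5265,.3255,.064),1.57)"
```

```text
clock 33.2 pos [0.524  0.3264 0.1711] units [ 3.57 -0.04  0.07] f [ 0.7 -1.2 -0.5] w 0.0252
  rot units [-0.02  0.03 -0.03]
  rot units [29.98 -0.05 -0.04]
```

Call:
{"name": "arm_command", "arguments": {"delta_pos": [[0.5,-0.04,0],[1,0,0],[0.9,0,0],[0.6,0,0],[0.3,0,0],[0,0,0]], "rotation": [[0,0,0],[0,0,0],[0,0,0],[0,0,0],[0,0,0],[0,0,0]]}}

```text
clock: 33.8
position: [0.5274, 0.3189, 0.0734]
tool_rot: [0.452, 1.563, 0.442]
force: [0.3, -0.1, -1.3]
grip_width: 0.0253
```

```bash
python3 -c "
from h import *
move((.5265,.3255,.0643),1.57)"
```

```text
clock 33.8 pos [0.5274 0.3189 0.0734] units [ 0.3   0.22 -0.04] f [ 0.3 -0.1 -1.3] w 0.0253
  rot units [-0.09  0.07 -0.03]
  rot units [29.91 -0.05 -0.11]
```

Call:
{"name": "arm_command", "arguments": {"delta_pos": [[0.1,0.22,-0.04],[0.1,0,0],[0.06,0,0],[0,0,0]], "rotation": [[0,0.07,0],[0,0,0],[0,0,0],[0,0,0]]}}

```text
clock: 34.2
position: [0.5278, 0.3262, 0.0682]
tool_rot: [1.206, 1.565, 1.195]
force: [0.4, 0.3, 0.2]
grip_width: 0.0251
```

```bash
python3 -c "
from h import *
move((.5265,.3255,.0643),1.57)"
```

```text
clock 34.2 pos [0.5278 0.3262 0.0682] units [ 0.13 -0.02 -0.04] f [0.4 0.3 0.2] w 0.0251
  rot units [-0.1   0.02 -0.05]
  rot units [29.9  -0.08 -0.03]
```

Call:
{"name": "arm_command", "arguments": {"delta_pos": [[0.09,0,-0.03],[0.04,0,0],[0,0,0]], "rotation": [[0,0,0],[0,0,0],[0,0,0]]}}

```text
clock: 34.5
position: [0.527, 0.3264, 0.0646]
tool_rot: [1.118, 1.564, 1.108]
force: [0.2, 0.5, -0.4]
grip_width: 0.0251
```

```bash
python3 -c "
from h import *
move((.5265,.3255,.0643),1.57)
import time
s=optics.grab_frame('wrist'); cv2.imwrite('pics/w6.png',s[:,:,::-1]);move((.5265,.3255,.0643),1.57)"
```

```text
clock 34.5 pos [0.527  0.3264 0.0646] units [ 0.01 -0.03 -0.02] f [ 0.2  0.5 -0.4] w 0.0251
  rot units [-0.09  0.03 -0.06]
  rot units [29.91 -0.09 -0.04]
clock 34.55 pos [0.527  0.3264 0.0646] units [ 0.01 -0.03 -0.02] f [-0.9  1.2 -0. ] w 0.0247
  rot units [-0.09  0.03 -0.06]
  rot units [29.91 -0.09 -0.04]
```

View pics/w6.png

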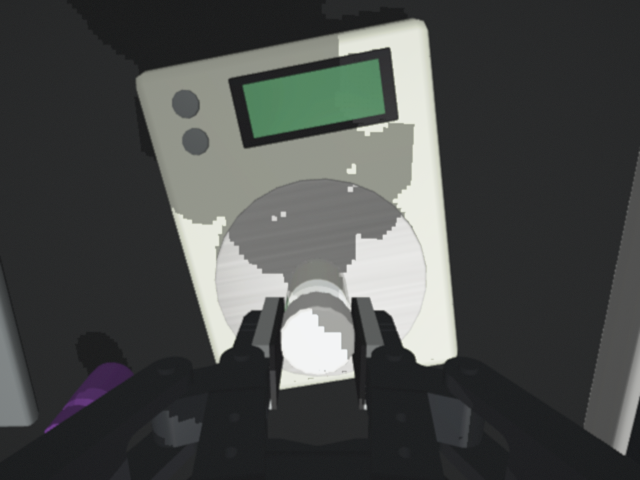

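The wrist view shows the vial over the middle of the pan: pan columns 217–427, vial at 317. I press slightly, release and rise.

Call:
{"name": "arm_command", "arguments": {"delta_pos": [[0.03,0,0],[0,0,0]], "rotation": [[0,0,0],[0,0,0]]}}

```text
clock: 34.75
position: [0.5274, 0.3265, 0.0641]
tool_rot: [1.049, 1.564, 1.038]
force: [-0.3, -0.9, 1.3]
grip_width: 0.025
```

Call:
{"name": "arm_command", "arguments": {"delta_pos": [[0,0,0],[0,0,0],[0,0,0],[0,0,0],[0,0,0],[-0.4,0,0],[-1,0,0],[-1,0,0],[-1,0,0],[-1,0,0]], "rotation": [[0,0,0],[0,0,0],[0,0,0],[0,0,0],[0,0,0],[0,0,0],[0,0,0],[0,0,0],[0,0,0],[0,0,0]], "gripper": -1}}

```text
clock: 35.75
position: [0.525, 0.3244, 0.1998]
tool_rot: [2.154, 1.568, 2.143]
force: [0.9, 0.2, 0.4]
grip_width: 0.0852
```

```bash
python3 -c "
from h import *
s=optics.grab_frame('wrist'); cv2.imwrite('pics/w7.png',s[:,:,::-1]); c=cam('wrist')
for lo,hi,z in (((0,0,225),(179,40,255),.094),):
  for q in blobs(s,lo,hi,(180,130,480,420),100)[:3]: print(cv2.boundingRect(q),cast(c,cv2.minEnclosingCircle(q)[0],z).round(4))
print('expect',proj(c,(.527,.326,.094)).round(0))
x=optics.grab_frame('side')[150:300,240:440]
cv2.imwrite('pics/m7.png',np.hstack([cv2.resize(s,(400,300)),cv2.resize(x,(400,300))])[:,:,::-1])
move((.439,-.302,.2),1.57)"
```

```text
(226, 130, 180, 166) [0.5066 0.3237 0.094 ]
expect [319. 231.]
clock 35.85 pos [0.5268 0.3255 0.2027] units [ -0.05 -20.95  -2.7 ] f [-0.1 -0.  -0.5] w 0.0855
  rot units [-0.1   0.03 -0.06]
  rot units [29.9  -0.09 -0.05]
```

View pics/m7.png

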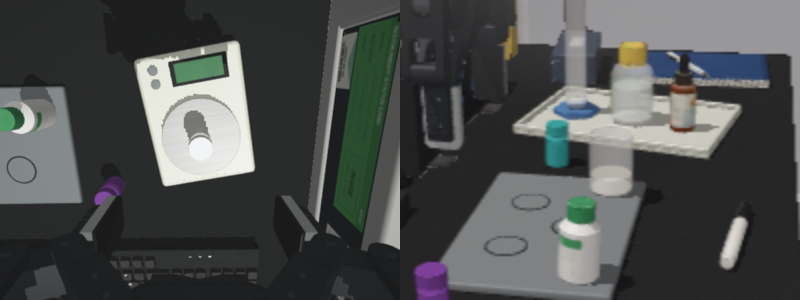

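The vial stands upright near the pan centre: base about (200,134), pan (201,134). The tray items are unchanged. Next I return the dropper.

Call:
{"name": "arm_command", "arguments": {"delta_pos": [[-0.3,-0.7,0],[-0.2,-1,0],[0,-1,0],[0,-1,0],[0,-1,0],[0,-1,0],[0,-1,0],[0,-1,0],[0,-1,0],[0,-1,0]], "rotation": [[0,0,0],[0,0,0],[0,0,0],[0,0,0],[0,0,0],[0,0,0],[0,0,0],[0,0,0],[0,0,0],[0,0,0]]}}

```text
clock: 36.85
position: [0.5224, 0.0281, 0.2209]
tool_rot: [0.935, 1.557, 0.931]
force: [1.1, 0.8, 0.2]
grip_width: 0.0856
```

Call:
{"name": "arm_command", "arguments": {"delta_pos": [[0,-1,-0.1],[0,-1,-0.3],[0,-1,-0.3],[0,-1,-0.4],[0,-1,-0.4],[0,-1,-0.4],[0,-1,-0.3],[0,-1,-0.3],[0,-1,0],[0,-0.8,0]], "rotation": [[0,0,0],[0,0,0],[0,0,0],[0,0,0],[0,0,0],[0,0,0],[0,0,0],[0,0,0],[0,0,0],[0,0,0]]}}

```text
clock: 37.85
position: [0.4405, -0.2782, 0.2213]
tool_rot: [0.708, 1.554, 0.702]
force: [0.5, -0.2, 0.1]
grip_width: 0.0852
```

```bash
python3 -c "
from h import *
move((.439,-.302,.14),1.57)"
```

```text
clock 37.85 pos [ 0.4405 -0.2782  0.2213] units [ 2.7  -0.82 -0.08] f [ 0.5 -0.2  0.1] w 0.0852
  rot units [-0.04  0.12 -0.1 ]
  rot units [29.96 -0.16 -0.19]
```

Call:
{"name": "arm_command", "arguments": {"delta_pos": [[0,-0.75,0],[0,0,0],[0.5,0,0],[1,0,0],[0.8,0,0],[0.3,0,0],[0,0,0]], "rotation": [[0,0.12,-0.1],[0,0,0],[0,0,0],[0,0,0],[0,0,0],[0,0,0],[0,0,0]]}}

```text
clock: 38.55
position: [0.4399, -0.3031, 0.1436]
tool_rot: [-0.102, 1.567, -0.112]
force: [-0.6, 0.5, -0.2]
grip_width: 0.0854
```

```bash
python3 -c "
from h import *
move((.439,-.302,.04),1.57)"
```

```text
clock 38.55 pos [ 0.4399 -0.3031  0.1436] units [ 3.45  0.04 -0.04] f [-0.6  0.5 -0.2] w 0.0854
  rot units [-0.08  0.04  0.  ]
  rot units [ 2.992e+01  1.000e-02 -6.000e-02]
```

Call:
{"name": "arm_command", "arguments": {"delta_pos": [[0.5,0,0],[1,0,-0.05],[1,0,0],[0.6,0,0],[0.25,0,0],[0,0,0]], "rotation": [[0,0,0],[0,0,0],[0,0,0],[0,0,0],[0,0,0],[0,0,0]]}}

```text
clock: 39.15
position: [0.4435, -0.3036, 0.0472]
tool_rot: [-0.262, 1.558, -0.27]
force: [-0.0, -0.4, 0.1]
grip_width: 0.0851
```

```bash
python3 -c "
from h import *
move((.439,-.302,.04),1.57)"
```

```text
clock 39.15 pos [ 0.4435 -0.3036  0.0472] units [ 0.24  0.05 -0.15] f [-0.  -0.4  0.1] w 0.0851
  rot units [-0.07  0.12  0.03]
  rot units [29.93  0.05 -0.19]
```

Call:
{"name": "arm_command", "arguments": {"delta_pos": [[0.22,0.05,-0.13],[0,0,0]], "rotation": [[0,0.12,0],[0,0,0]]}}

```text
clock: 39.35
position: [0.4405, -0.3025, 0.0423]
tool_rot: [-1.245, 1.566, -1.253]
force: [-0.2, 0.2, 0.5]
grip_width: 0.0854
```

Call:
{"name": "arm_command", "arguments": {"delta_pos": [[0,0,0],[0,0,0],[0,0,0],[0,0,0],[0,0,0],[0,0,0],[0,0,0],[0,0,0]], "rotation": [[0,0,0],[0,0,0],[0,0,0],[0,0,0],[0,0,0],[0,0,0],[0,0,0],[0,0,0]], "gripper": 1, "grip_force": 30}}

```text
clock: 40.15
position: [0.4416, -0.3029, 0.0444]
tool_rot: [-0.948, 1.564, -0.955]
force: [-0.5, 1.5, 0.9]
grip_width: 0.0299
```

```bash
python3 -c "
from h import *
move((.524,.0187,.15),1.57)"
```

```text
clock 40.15 pos [ 0.4416 -0.3029  0.0444] units [-3.57 10.72  2.68] f [-0.5  1.5  0.9] w 0.0299
  rot units [-0.07  0.04  0.06]
  rot units [29.93  0.09 -0.06]
```

Call:
{"name": "arm_command", "arguments": {"delta_pos": [[-0.5,0,0],[-1,0,0],[-1,0,0],[-1,0.3,0],[-0.2,0.7,0.3],[0,1,0.3],[0,1,0.3],[0,1,0.3],[0,1,0.3],[0,1,0.3]], "rotation": [[0,0,0],[0,0,0],[0,0,0],[0,0,0],[0,0,0],[0,0,0],[0,0,0],[0,0,0],[0,0,0],[0,0,0]]}}

```text
clock: 41.15
position: [0.4963, -0.121, 0.1585]
tool_rot: [-1.133, 1.564, -1.15]
force: [0.3, -0.5, -0.3]
grip_width: 0.03
```

Call:
{"name": "arm_command", "arguments": {"delta_pos": [[0,1,0.3],[0,1,0.3],[0,1,0.2],[0,0.9,0],[0,0.4,0],[0,0,0]], "rotation": [[0,0,0],[0,0,0],[0,0,0],[0,0,0],[0,0,0],[0,0,0]]}}

```text
clock: 41.75
position: [0.5234, 0.017, 0.157]
tool_rot: [-1.176, 1.565, -1.188]
force: [0.1, -0.3, -1.2]
grip_width: 0.0302
```

```bash
python3 -c "
from h import *
move((.526,.0187,.0495),1.57)"
```

```text
clock 41.75 pos [0.5234 0.017  0.157 ] units [3.58 0.08 0.08] f [ 0.1 -0.3 -1.2] w 0.0302
  rot units [-0.1   0.02  0.06]
  rot units [29.9   0.09 -0.04]
```

Call:
{"name": "arm_command", "arguments": {"delta_pos": [[0.5,0.08,0.05],[1,0,0],[1,0,0],[0.6,0,0],[0.2,0,0],[0,0,0]], "rotation": [[0,0,0],[0,0,0],[0,0,0],[0,0,0],[0,0,0],[0,0,0]]}}

```text
clock: 42.35
position: [0.5259, 0.0109, 0.0559]
tool_rot: [-1.047, 1.561, -1.064]
force: [-0.9, 0.3, -1.8]
grip_width: 0.0301
```

```bash
python3 -c "
from h import *
move((.526,.0187,.0495),1.57)"
```

```text
clock 42.35 pos [0.5259 0.0109 0.0559] units [ 0.21  0.26 -0.  ] f [-0.9  0.3 -1.8] w 0.0301
  rot units [-0.16  0.05  0.08]
  rot units [29.84  0.13 -0.07]
```

Call:
{"name": "arm_command", "arguments": {"delta_pos": [[0,0.26,0],[0.1,0,0],[0.06,0,0],[0,0,0]], "rotation": [[-0.1,0.05,0.08],[0,0,0],[0,0,0],[0,0,0]]}}

```text
clock: 42.75
position: [0.5276, 0.0185, 0.0535]
tool_rot: [0.312, 1.568, 0.305]
force: [0.1, 0.5, -0.7]
grip_width: 0.0299
```

```bash
python3 -c "
from h import *
move((.526,.0187,.0495),1.57)"
```

```text
clock 42.75 pos [0.5276 0.0185 0.0535] units [ 0.13  0.01 -0.05] f [ 0.1  0.5 -0.7] w 0.0299
  rot units [-0.06  0.03 -0.01]
  rot units [ 2.994e+01 -1.000e-02 -5.000e-02]
```

Call:
{"name": "arm_command", "arguments": {"delta_pos": [[0.1,0,-0.05],[0.03,0,0],[0,0,0]], "rotation": [[0,0,0],[0,0,0],[0,0,0]]}}

```text
clock: 43.05
position: [0.5263, 0.0186, 0.0498]
tool_rot: [0.262, 1.567, 0.254]
force: [0.5, 0.1, -1.3]
grip_width: 0.0302
```

```bash
python3 -c "
from h import *
move((.526,.0187,.0495),1.57)"
```

```text
clock 43.05 pos [0.5263 0.0186 0.0498] units [ 0.01  0.   -0.01] f [ 0.5  0.1 -1.3] w 0.0302
  rot units [-0.06  0.04 -0.01]
  rot units [ 2.994e+01 -2.000e-02 -6.000e-02]
```

Call:
{"name": "arm_command", "arguments": {"delta_pos": [[0.02,0,0],[0,0,0]], "rotation": [[0,0,0],[0,0,0]]}}

```text
clock: 43.25
position: [0.5265, 0.0186, 0.0495]
tool_rot: [0.248, 1.566, 0.241]
force: [0.9, -0.5, 1.2]
grip_width: 0.0302
```

Call:
{"name": "arm_command", "arguments": {"delta_pos": [[0,0,0],[0,0,0],[0,0,0],[0,0,0],[0,0,0],[-0.5,0,0],[-1,0,0],[-1,0,0],[-1,0,0],[-1,0,0]], "rotation": [[0,0,0],[0,0,0],[0,0,0],[0,0,0],[0,0,0],[0,0,0],[0,0,0],[0,0,0],[0,0,0],[0,0,0]], "gripper": -1}}

```text
clock: 44.25
position: [0.5234, 0.0181, 0.1852]
tool_rot: [-3.049, 1.567, -3.056]
force: [0.6, 0.2, 0.4]
grip_width: 0.0854
```

Call:
{"name": "arm_command", "arguments": {"delta_pos": [[-1,-0.4,0],[-0.3,-0.8,0],[0,-1,0],[0,-1,0],[0,-1,0],[0,-1,0],[0,-1,0],[0,-1,0],[0,-1,-0.1],[0,-1,-0.2]], "rotation": [[0,0,0],[0,0,0],[0,0,0],[0,0,0],[0,0,0],[0,0,0],[0,0,0],[0,0,0],[0,0,0],[0,0,0]]}}

```text
clock: 45.25
position: [0.5151, -0.2634, 0.2308]
tool_rot: [0.422, 1.565, 0.424]
force: [-0.4, 0.1, -0.4]
grip_width: 0.0856
```

```bash
python3 -c "
from h import *
move((.511,-.3217,.07),1.57)"
```

```text
clock 45.25 pos [ 0.5151 -0.2634  0.2308] units [ 5.35 -1.96 -0.17] f [-0.4  0.1 -0.4] w 0.0856
  rot units [ 0.02  0.05 -0.02]
  rot units [-29.98   0.03   0.08]
```

Call:
{"name": "arm_command", "arguments": {"delta_pos": [[0,-1,-0.15],[0,-0.8,0],[0,0,0],[0.5,0,0],[1,0,0],[0.8,0,0],[0,0,0]], "rotation": [[0,0.05,0],[0,0,0],[0,0,0],[0,0,0],[0,0,0],[0,0,0],[0,0,0]]}}

```text
clock: 45.95
position: [0.5083, -0.3229, 0.1598]
tool_rot: [1.609, 1.57, 1.604]
force: [-0.9, 0.1, 0.1]
grip_width: 0.085
```

```bash
python3 -c "
from h import *
move((.511,-.3217,.07),1.57)"
```

```text
clock 45.95 pos [ 0.5083 -0.3229  0.1598] units [2.99 0.04 0.09] f [-0.9  0.1  0.1] w 0.085
  rot units [-0.03 -0.   -0.01]
  rot units [ 2.997e+01 -2.000e-02  0.000e+00]
```

Call:
{"name": "arm_command", "arguments": {"delta_pos": [[0.5,0.04,0.05],[1,0,0],[0.8,0,0],[0.5,0,0],[0,0,0]], "rotation": [[0,0,0],[0,0,0],[0,0,0],[0,0,0],[0,0,0]]}}

```text
clock: 46.45
position: [0.5129, -0.3204, 0.0784]
tool_rot: [0.009, 1.566, 0.007]
force: [-0.5, 0.3, -0.3]
grip_width: 0.0852
```

```bash
python3 -c "
from h import *
move((.511,-.3217,.07),1.57)"
```

```text
clock 46.45 pos [ 0.5129 -0.3204  0.0784] units [ 0.28 -0.04 -0.06] f [-0.5  0.3 -0.3] w 0.0852
  rot units [-0.01  0.04 -0.  ]
  rot units [29.99 -0.   -0.07]
```

Call:
{"name": "arm_command", "arguments": {"delta_pos": [[0.26,-0.04,-0.05],[0,0,0]], "rotation": [[0,0.04,0],[0,0,0]]}}

```text
clock: 46.65
position: [0.5123, -0.322, 0.0721]
tool_rot: [-0.425, 1.569, -0.427]
force: [0.4, 0.1, -0.6]
grip_width: 0.0851
```

Call:
{"name": "arm_command", "arguments": {"delta_pos": [[0,0,0],[0,0,0],[0,0,0],[0,0,0],[0,0,0],[0,0,0]], "rotation": [[0,0,0],[0,0,0],[0,0,0],[0,0,0],[0,0,0],[0,0,0]], "gripper": 1, "grip_force": 35}}

```text
clock: 47.25
position: [0.5134, -0.3227, 0.0748]
tool_rot: [-0.43, 1.565, -0.432]
force: [0.5, 0.1, -1.8]
grip_width: 0.0549
```

```bash
python3 -c "
from h import *
move((.579,-.0345,.19),1.57)"
```

```text
clock 47.25 pos [ 0.5134 -0.3227  0.0748] units [-3.85  9.6   2.18] f [ 0.5  0.1 -1.8] w 0.0549
  rot units [-0.02  0.05  0.02]
  rot units [29.98  0.03 -0.07]
```

Call:
{"name": "arm_command", "arguments": {"delta_pos": [[-0.5,0,0],[-1,0,0],[-1,0,0],[-1,0.2,-0.1],[-0.3,0.7,0],[0,1,0.2],[0,1,0.3],[0,1,0.3],[0,1,0.4],[0,1,0.4]], "rotation": [[0,0,0],[0,0,0],[0,0,0],[0,0,0],[0,0,0],[0,0,0],[0,0,0],[0,0,0],[0,0,0],[0,0,0]]}}

```text
clock: 48.25
position: [0.5577, -0.1455, 0.2036]
tool_rot: [-0.484, 1.56, -0.496]
force: [-0.1, -0.6, -2.1]
grip_width: 0.0548
```

Call:
{"name": "arm_command", "arguments": {"delta_pos": [[0,1,0.4],[0,1,0.3],[0,0.7,0.1],[0,0,0]], "rotation": [[0,0,0],[0,0,0],[0,0,0],[0,0,0]]}}

```text
clock: 48.65
position: [0.5848, -0.0565, 0.2079]
tool_rot: [-0.267, 1.557, -0.275]
force: [-0.4, -0.2, -2.0]
grip_width: 0.0551
```

```bash
python3 -c "
from h import *
move((.581,-.0345,.0798),1.57)"
```

```text
clock 48.65 pos [ 0.5848 -0.0565  0.2079] units [ 4.26  0.75 -0.19] f [-0.4 -0.2 -2. ] w 0.0551
  rot units [-0.06  0.13  0.03]
  rot units [29.94  0.05 -0.2 ]
```

Call:
{"name": "arm_command", "arguments": {"delta_pos": [[0,0.7,-0.2],[0,0,0],[0.5,0,0],[1,0,0],[1,0,0],[0.8,0,0],[0.5,0,0],[0,0,0]], "rotation": [[0,0.13,0],[0,0,0],[0,0,0],[0,0,0],[0,0,0],[0,0,0],[0,0,0],[0,0,0]]}}

```text
clock: 49.45
position: [0.5802, -0.0412, 0.0976]
tool_rot: [-0.709, 1.562, -0.72]
force: [-0.9, 0.3, -1.4]
grip_width: 0.0551
```

```bash
python3 -c "
from h import *
move((.581,-.0345,.0798),1.57)"
```

```text
clock 49.45 pos [ 0.5802 -0.0412  0.0976] units [0.59 0.23 0.02] f [-0.9  0.3 -1.4] w 0.0551
  rot units [-0.1   0.06  0.06]
  rot units [29.9   0.09 -0.1 ]
```

Call:
{"name": "arm_command", "arguments": {"delta_pos": [[0,0.22,0],[0.3,0,0],[0.15,0,0],[0.05,0,0],[0,0,0]], "rotation": [[0,0.06,0.06],[0,0,0],[0,0,0],[0,0,0],[0,0,0]]}}

```text
clock: 49.95
position: [0.5819, -0.0353, 0.0851]
tool_rot: [0.19, 1.567, 0.178]
force: [-0.1, 0.5, -0.8]
grip_width: 0.0552
```

```bash
python3 -c "
from h import *
move((.581,-.0345,.0798),1.57)"
```

```text
clock 49.95 pos [ 0.5819 -0.0353  0.0851] units [ 0.18  0.03 -0.03] f [-0.1  0.5 -0.8] w 0.0552
  rot units [-0.11  0.04 -0.01]
  rot units [ 2.989e+01 -1.000e-02 -6.000e-02]
```

Call:
{"name": "arm_command", "arguments": {"delta_pos": [[0.12,0.03,-0.03],[0.06,0,0],[0,0,0]], "rotation": [[0,0,0],[0,0,0],[0,0,0]]}}

```text
clock: 50.25
position: [0.5812, -0.0344, 0.0797]
tool_rot: [0.156, 1.566, 0.144]
force: [-0.0, 0.6, -1.4]
grip_width: 0.0553
```

```bash
python3 -c "
from h import *
move((.581,-.0345,.0798),1.57)"
```

```text
clock 50.25 pos [ 0.5812 -0.0344  0.0797] units [-0.   -0.   -0.01] f [-0.   0.6 -1.4] w 0.0553
  rot units [-0.11  0.05 -0.01]
  rot units [ 2.989e+01 -1.000e-02 -7.000e-02]
```

Call:
{"name": "arm_command", "arguments": {"delta_pos": [[0.02,0,0],[0,0,0]], "rotation": [[0,0,0],[0,0,0]]}}

```text
clock: 50.45
position: [0.5813, -0.0344, 0.0792]
tool_rot: [0.151, 1.566, 0.139]
force: [0.1, -0.8, -1.2]
grip_width: 0.0548
```

Call:
{"name": "arm_command", "arguments": {"delta_pos": [[0,0,0],[0,0,0],[0,0,0],[0,0,0],[-0.5,0,0],[-1,0,0],[-1,0,0],[-1,0,0],[-1,0,0],[-1,0,0]], "rotation": [[0,0,0],[0,0,0],[0,0,0],[0,0,0],[0,0,0],[0,0,0],[0,0,0],[0,0,0],[0,0,0],[0,0,0]], "gripper": -1}}

```text
clock: 51.45
position: [0.5784, -0.0349, 0.2524]
tool_rot: [0.279, 1.57, 0.266]
force: [-0.4, 0.7, 0.7]
grip_width: 0.0854
```

Call:
{"name": "arm_command", "arguments": {"delta_pos": [[-1,-0.4,0],[-0.7,-0.8,0],[0,-1,0],[0,-1,0],[0,-1,0],[0,-1,0],[0,-1,0],[0,-0.8,0],[0,0,0]], "rotation": [[0,0,0],[0,0,0],[0,0,0],[0,0,0],[0,0,0],[0,0,0],[0,0,0],[0,0,0],[0,0,0]]}}

```text
clock: 52.35
position: [0.5746, -0.2528, 0.3227]
tool_rot: [-0.02, 1.554, -0.031]
force: [-0.9, -0.4, -0.1]
grip_width: 0.0854
```

```bash
python3 -c "
from h import *
move((.5888,-.3415,.157),1.57)"
```

```text
clock 52.35 pos [ 0.5746 -0.2528  0.3227] units [ 5.53 -2.95  0.42] f [-0.9 -0.4 -0.1] w 0.0854
  rot units [-0.1   0.16  0.  ]
  rot units [ 2.989e+01  1.000e-02 -2.500e-01]
```

Call:
{"name": "arm_command", "arguments": {"delta_pos": [[0,-1,0.2],[0,-1,0.1],[0,-0.8,0],[0,0,0]], "rotation": [[0,0.16,0],[0,0,0],[0,0,0],[0,0,0]]}}

```text
clock: 52.75
position: [0.5825, -0.3374, 0.3271]
tool_rot: [0.156, 1.569, 0.146]
force: [-0.5, -0.0, 0.8]
grip_width: 0.0856
```

```bash
python3 -c "
from h import *
move((.5888,-.3415,.157),1.57)"
```

```text
clock 52.75 pos [ 0.5825 -0.3374  0.3271] units [ 5.67 -0.14  0.2 ] f [-0.5 -0.   0.8] w 0.0856
  rot units [-0.09  0.02 -0.  ]
  rot units [29.91 -0.   -0.03]
```

Call:
{"name": "arm_command", "arguments": {"delta_pos": [[0,-0.14,0.15],[0.5,0,0],[1,0,0],[1,0,0],[1,0,0],[1,0,0],[0.6,0,0],[0,0,0]], "rotation": [[0,0,0],[0,0,0],[0,0,0],[0,0,0],[0,0,0],[0,0,0],[0,0,0],[0,0,0]]}}

```text
clock: 53.55
position: [0.5928, -0.3331, 0.1749]
tool_rot: [0.23, 1.562, 0.228]
force: [-0.4, 0.0, 0.1]
grip_width: 0.0852
```

```bash
python3 -c "
from h import *
move((.5888,-.3415,.157),1.57)"
```

```text
clock 53.55 pos [ 0.5928 -0.3331  0.1749] units [ 0.59 -0.28 -0.14] f [-0.4  0.   0.1] w 0.0852
  rot units [-0.01  0.08 -0.02]
  rot units [29.99 -0.03 -0.13]
```

Call:
{"name": "arm_command", "arguments": {"delta_pos": [[0.3,-0.26,-0.1],[0.25,0,0],[0,0,0]], "rotation": [[0,0.08,0],[0,0,0],[0,0,0]]}}

```text
clock: 53.85
position: [0.5914, -0.3406, 0.1601]
tool_rot: [0.503, 1.568, 0.502]
force: [0.1, 0.4, -0.3]
grip_width: 0.0855
```

Call:
{"name": "arm_command", "arguments": {"delta_pos": [[0,0,0],[0,0,0],[0,0,0],[0,0,0],[0,0,0],[0,0,0],[0,0,0],[0,0,0]], "rotation": [[0,0,0],[0,0,0],[0,0,0],[0,0,0],[0,0,0],[0,0,0],[0,0,0],[0,0,0]], "gripper": 1, "grip_force": 30}}

```text
clock: 54.65
position: [0.5921, -0.341, 0.1623]
tool_rot: [0.044, 1.566, 0.043]
force: [1.0, -0.2, -0.6]
grip_width: 0.0296
```

```bash
python3 -c "
from h import *
move((.58,.0708,.29),1.57)"
```

```text
clock 54.65 pos [ 0.5921 -0.341   0.1623] units [-4.26 13.73 -0.39] f [ 1.  -0.2 -0.6] w 0.0296
  rot units [ 0.    0.05 -0.  ]
  rot units [-30.     0.     0.07]
```

Call:
{"name": "arm_command", "arguments": {"delta_pos": [[-0.5,0,0],[-1,0,0],[-1,0,0],[-1,0,0],[-1,0,0],[-0.4,0.4,0],[0,0.8,0],[0,1,0],[0,1,0],[0,1,0]], "rotation": [[0,0,0],[0,0,0],[0,0,0],[0,0,0],[0,0,0],[0,0,0],[0,0,0],[0,0,0],[0,0,0],[0,0,0]]}}

```text
clock: 55.65
position: [0.5892, -0.2129, 0.3213]
tool_rot: [-0.296, 1.565, -0.303]
force: [0.8, 0.0, -1.0]
grip_width: 0.0298
```

```bash
python3 -c "
from h import *
move((.581,.071,.3),1.57)"
```

```text
clock 55.65 pos [ 0.5892 -0.2129  0.3213] units [ 0.69  9.46 -0.34] f [ 0.8  0.  -1. ] w 0.0298
  rot units [-0.06  0.06  0.02]
  rot units [29.94  0.03 -0.09]
```

Call:
{"name": "arm_command", "arguments": {"delta_pos": [[0,1,0],[0,1,0],[0,1,0],[0,1,0],[0,1,0],[0,1,0],[0,1,0],[0,1,0],[0,0.8,0],[0,0.2,0]], "rotation": [[0,0.06,0],[0,0,0],[0,0,0],[0,0,0],[0,0,0],[0,0,0],[0,0,0],[0,0,0],[0,0,0],[0,0,0]]}}

```text
clock: 56.65
position: [0.5843, 0.0794, 0.3228]
tool_rot: [2.472, 1.568, 2.474]
force: [0.9, -0.5, -2.2]
grip_width: 0.0296
```

```bash
python3 -c "
from h import *
move((.581,.071,.1673),1.57)"
```

```text
clock 56.65 pos [0.5843 0.0794 0.3228] units [ 5.18 -0.29 -0.1 ] f [ 0.9 -0.5 -2.2] w 0.0296
  rot units [ 0.03 -0.02 -0.02]
  rot units [-29.97   0.03  -0.04]
```

Call:
{"name": "arm_command", "arguments": {"delta_pos": [[0,-0.29,-0.1],[0.5,0,0],[1,0,0],[1,0,0],[1,0,0],[0.6,0,0],[0.3,0,0],[0,0,0]], "rotation": [[0,0,0],[0,0,0],[0,0,0],[0,0,0],[0,0,0],[0,0,0],[0,0,0],[0,0,0]]}}

```text
clock: 57.45
position: [0.5785, 0.0636, 0.1887]
tool_rot: [-1.939, 1.57, -1.942]
force: [-0.7, 1.0, -1.1]
grip_width: 0.0298
```

```bash
python3 -c "
from h import *
move((.581,.071,.1673),1.57)"
```

```text
clock 57.45 pos [0.5785 0.0636 0.1887] units [0.71 0.25 0.08] f [-0.7  1.  -1.1] w 0.0298
  rot units [-0.02 -0.    0.  ]
  rot units [2.998e+01 1.000e-02 0.000e+00]
```

Call:
{"name": "arm_command", "arguments": {"delta_pos": [[0,0.25,0.05],[0.3,0,0],[0.15,0,0],[0.1,0,0],[0,0,0]], "rotation": [[0,0,0],[0,0,0],[0,0,0],[0,0,0],[0,0,0]]}}

```text
clock: 57.95
position: [0.5816, 0.0714, 0.1739]
tool_rot: [0.118, 1.567, 0.115]
force: [0.1, 1.1, -0.9]
grip_width: 0.0298
```

```bash
python3 -c "
from h import *
move((.581,.071,.1673),1.57)"
```

```text
clock 57.95 pos [0.5816 0.0714 0.1739] units [ 0.22 -0.01 -0.02] f [ 0.1  1.1 -0.9] w 0.0298
  rot units [-0.02  0.04 -0.  ]
  rot units [ 2.998e+01 -1.000e-02 -6.000e-02]
```

Call:
{"name": "arm_command", "arguments": {"delta_pos": [[0.12,0,-0.02],[0.07,0,0],[0,0,0]], "rotation": [[0,0.04,0],[0,0,0],[0,0,0]]}}

```text
clock: 58.25
position: [0.5811, 0.0713, 0.1681]
tool_rot: [1.931, 1.57, 1.928]
force: [0.5, 0.2, -1.5]
grip_width: 0.0297
```

```bash
python3 -c "
from h import *
move((.581,.071,.1673),1.57)"
```

```text
clock 58.25 pos [0.5811 0.0713 0.1681] units [ 0.03 -0.01 -0.  ] f [ 0.5  0.2 -1.5] w 0.0297
  rot units [-0.02 -0.   -0.  ]
  rot units [ 2.998e+01 -1.000e-02  0.000e+00]
```

Release, rise, and move clear toward -y, over the tray, for a final look.

Call:
{"name": "arm_command", "arguments": {"delta_pos": [[0.03,0,0],[0,0,0]], "rotation": [[0,0,0],[0,0,0]]}}

```text
clock: 58.45
position: [0.5813, 0.0712, 0.1674]
tool_rot: [1.111, 1.57, 1.108]
force: [-0.9, 0.2, -1.5]
grip_width: 0.0296
```

Call:
{"name": "arm_command", "arguments": {"delta_pos": [[0,0,0],[0,0,0],[0,0,0],[0,0,0],[0,0,0],[-0.5,0,0],[-1,0,0],[-1,0,0],[-1,0,0],[-1,0,0]], "rotation": [[0,0,0],[0,0,0],[0,0,0],[0,0,0],[0,0,0],[0,0,0],[0,0,0],[0,0,0],[0,0,0],[0,0,0]], "gripper": -1}}

```text
clock: 59.45
position: [0.5793, 0.0709, 0.3034]
tool_rot: [-2.958, 1.564, -2.961]
force: [0.2, 0.1, -0.1]
grip_width: 0.0852
```

Call:
{"name": "arm_command", "arguments": {"delta_pos": [[-0.5,-0.5,0],[0,-1,-0.2],[0,-1,-0.2],[0,-1,-0.3],[0,-1,-0.3],[0,-1,-0.3],[0,-1,-0.3],[0,-1,-0.3],[0,-1,-0.3],[0,-1,-0.3]], "rotation": [[0,0,0],[0,0,0],[0,0,0],[0,0,0],[0,0,0],[0,0,0],[0,0,0],[0,0,0],[0,0,0],[0,0,0]]}}

```text
clock: 60.45
position: [0.5035, -0.2196, 0.3239]
tool_rot: [0.734, 1.568, 0.739]
force: [1.2, -0.1, 0.4]
grip_width: 0.0852
```

Call:
{"name": "arm_command", "arguments": {"delta_pos": [[0,-1,-0.1],[0,-1,-0.1],[0,-1,0],[0,-0.5,0],[0,0,0]], "rotation": [[0,0,0],[0,0,0],[0,0,0],[0,0,0],[0,0,0]]}}

```text
clock: 60.95
position: [0.4949, -0.3327, 0.3241]
tool_rot: [0.337, 1.568, 0.337]
force: [-0.7, -0.3, 0.1]
grip_width: 0.0859
```

Run:
```python
from h import *
im=optics.grab_frame('top'); c=cam('top'); old=cv2.imread('pics/top0.png')[:,:,::-1].copy()
for n,lo,hi,box,z in (('yel',(20,120,120),(35,255,255),(320,200,370,250),.114),('green',(45,100,60),(85,255,255),(250,250,280,285),.085),('bulb',(0,0,0),(179,255,40),(303,240,328,262),.112),('foot',(100,120,80),(125,255,255),(265,205,310,255),.018)):
  for i in (old,im):
    q=blobs(i,lo,hi,box,5); b=np.vstack(q) if q else None
    if b is not None: x,y,w,h=cv2.boundingRect(b); print(n,(x,y,w,h),cast(c,(x+w/2,y+h/2),z).round(4))
a=[cv2.resize(k[195:295,115:400],(798,280)) for k in (old,im)]
cv2.imwrite('pics/f.png',np.vstack(a)[:,:,::-1]); move((.5,-.3,.3))
```

```text
yel (335, 212, 18, 18) [ 0.5762 -0.0355  0.114 ]
yel (335, 212, 18, 18) [ 0.5762 -0.0355  0.114 ]
green (257, 259, 13, 13) [0.4937 0.1154 0.085 ]
green (257, 260, 13, 12) [0.4927 0.1153 0.085 ]
bulb (312, 246, 6, 8) [0.5201 0.0179 0.112 ]
bulb (311, 246, 6, 7) [0.521  0.0197 0.112 ]
foot (276, 220, 29, 24) [0.5756 0.07   0.018 ]
foot (277, 220, 28, 24) [0.5756 0.069  0.018 ]
clock 61.0 pos [ 0.4951 -0.3316  0.324 ] units [0.8  1.05 0.16] f [-0.1  0.7 -0.2] w 0.0853
```

View pics/f.png

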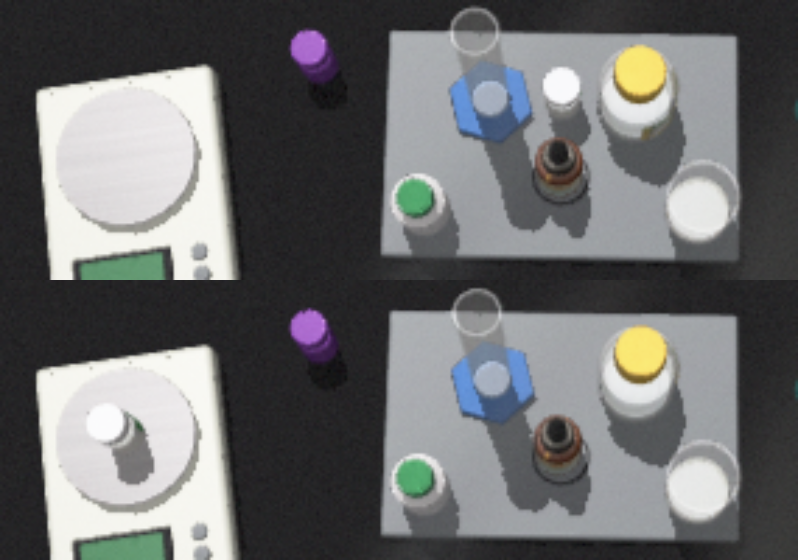

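Before/after comparison: bottle, dropper, foot, beaker and buffer are within about 1 px of their start. The vial cap at crop (108,425) is where a vial centred on the pan should project, allowing for its height. I hand in.

```bash
python3 -c "
from h import *
print('vial',cast(cam('top'),(115+108/2.8,195+145/2.8),.094).round(4),'pan',(.5265,.3255))
print(bot.job_done())"
```

```text
vial [0.5242 0.3241 0.094 ] pan (0.5265, 0.3255)
the job is handed in; nothing more can be done
None
```

I moved the cylinder, bottle and dropper onto the tray, stood the vial on the balance pan, put the three back in their places, and handed the job in at about 61 s. No verdict is reported.

- **Final top view:** the vial is upright about 3 mm from the pan centre. The bottle, dropper and cylinder are within about 2 mm (1 px) of where they started. The buffer's cap is within 1 px of its start. I checked the beaker by eye only, and it looks unmoved. The gripper was open and clear of everything.
- **Dropper re-grip:** my first grip closed on its shoulder (22 mm reading). I saw that in the pictures before lifting, reopened, and gripped the body 15 mm lower.
- **Cylinder placing:** the force reading barely showed touchdown on the tray, so I pressed a little and the tool tilted about 1°. I corrected that before letting go, and judged the later placings by height instead.

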